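# Set up the folding stock stand and load the sawn tubes

### The job

Get the folding stock stand ready: first swing its support arm out until it clicks home in its end catch, then lay every cut length of square tube from the bench across the two rails, one to a slot, lying fully down and overhanging both rails about equally. When all are on, swing the keeper bar over them until it too clicks home; leave the other things on the bench where they are.

Things in the scene. Friction and masses are not known exactly. Their poses are not given: they have to be found in the camera images.
- stand: Folding stock stand of green steel, fixed to the bench, its place and yaw varying. Origin at bench level midway between its two rail lines; x points to its far side, y to its left. The fixed rail runs along x at y = +125 mm; the support arm, once swung home, is the second rail, along x at y = -125 mm. A low cross beam (top at 50 mm) joins the sides at x = 95 mm; the rest between the rails is open.
- fixed_rail (a point): Middle of the fixed rail's top edge (stand x = 0, y = 125, z = 100 mm). Both rails are 14 mm wide, top at 100 mm, with pins 16 mm thick and 16 mm high at stand x = -92, -46, 0, 46, 92 mm (on the support arm the end ones are its grip post and hinge head). Between the pins are four slots, 30 mm wide, at x = -69, -23, 23, 69 mm. A tube lying in a slot has its centre at z = 110 mm.
- support_hinge (a point): Bench-level point on the support arm's upright hinge axis: stand x = 95, y = -125 mm.
- support_arm (a joint): Angle of the support arm. 0 = folded, along the stand's +y over the cross beam; it turns counter-clockwise seen from above to its end stop at 1.571, where it points along the stand's -x. A ball catch must be passed at 1.17 to 1.38 rad (3 to 4 N at the grip post); beyond it the arm snaps home and is held. Before it, the arm stays where it is left. Starts at 0.1 to 0.5.
- support_grip (a point): Centre of the top of the support arm's upright black grip post: 16 mm in diameter, from 100 to 165 mm above the bench, 187 mm from the hinge axis. It can be pinched or pushed from above; it is round and fixed to the arm, so the fingers can turn about it.
- keeper_hinge (a point): Bench-level point on the keeper bar's upright hinge axis: stand x = -125, y = +125 mm.
- keeper (a joint): Angle of the keeper bar, 16 mm wide, 220 mm long, underside at z = 127 mm (7 mm above tubes lying fully down), top at 139 mm. 0 = parked, along the stand's -y across its near side; it turns counter-clockwise seen from above to its end stop at 1.571, along the stand's +x above the fixed rail and over the tubes. Same ball catch and behaviour as the support arm. Starts at 0 to 0.05.
- keeper_grip (a point): Centre of the top of the keeper's upright round black grip post: 16 mm in diameter, from 139 to 185 mm above the bench, 200 mm from its hinge axis.
- tube0: Cut length of plain bare square metal tube, 340 x 20 x 20 mm, 0.36 kg, closed dark ends; at the start it lies flat on the bench, to the right of the stand. Origin at its centre, x along its length. There are three or four alike; absent ones read None.
- tube1: Cut length of plain bare square metal tube, 340 x 20 x 20 mm, 0.36 kg, closed dark ends; at the start it lies flat on the bench, to the right of the stand. Origin at its centre, x along its length. There are three or four alike; absent ones read None.
- tube2: Cut length of plain bare square metal tube, 340 x 20 x 20 mm, 0.36 kg, closed dark ends; at the start it lies flat on the bench, to the right of the stand. Origin at its centre, x along its length. There are three or four alike; absent ones read None.
- tube3: Cut length of plain bare square metal tube, 340 x 20 x 20 mm, 0.36 kg, closed dark ends; at the start it lies flat on the bench, to the right of the stand. Origin at its centre, x along its length. There are three or four alike; absent ones read None.
- tape: Bystander, to be left alone: black tape measure, 70 x 38 x 66 mm, standing on its edge; origin under its centre
- oil: Bystander, to be left alone: grey oil bottle, 60 mm across, 160 mm tall, standing; origin under its centre
- mug: Bystander, to be left alone: white mug, 80 mm across, 90 mm tall; origin under its centre
- spanner: Bystander, to be left alone: steel spanner lying flat, 200 mm long; origin under its middle
- driver: Bystander, to be left alone: screwdriver lying flat; origin under its middle
- offcut: Bystander, to be left alone: wooden offcut, 90 x 45 x 35 mm; origin under its centre
- tin: Bystander, to be left alone: amber jar with a steel lid, 72 mm across, 70 mm tall; origin under its centre

How it is judged (in metres and radians):
On the way, in this order (a step that is already met when the one before it is completed fails the run):
1. the support arm is swung out and home in its catch (value of joint support_arm above 1.52 rad), for 0.3 s.
2. with the arm still home, every tube lies fully down across both rails, one to a slot (value of joint support_arm above 1.52 rad and z of tube0 in the frame of stand between 0.105 and 0.115 m and y of tube0 in the frame of stand between -0.03 and 0.03 m and x of tube0 in the frame of stand between -0.085 and 0.085 m and angle between the x axis of each of tube0, tube1, tube2, tube3 and the y axis of stand, either way round below 0.09 rad and z of tube1 in the frame of stand between 0.105 and 0.115 m and y of tube1 in the frame of stand between -0.03 and 0.03 m and x of tube1 in the frame of stand between -0.085 and 0.085 m and z of tube2 in the frame of stand between 0.105 and 0.115 m and y of tube2 in the frame of stand between -0.03 and 0.03 m and x of tube2 in the frame of stand between -0.085 and 0.085 m and z of tube3 in the frame of stand between 0.105 and 0.115 m and y of tube3 in the frame of stand between -0.03 and 0.03 m and x of tube3 in the frame of stand between -0.085 and 0.085 m and linear speed of each of tube0, tube1, tube2, tube3 below 0.02 m/s), for 0.3 s.
3. the keeper bar is swung over the tubes and home in its catch (value of joint keeper above 1.52 rad), for 0.3 s.
At the end, for the whole second after the job is handed in: Support arm and keeper are both home (joint above 1.52 rad); every tube rests across both rails in a slot (centre 105 to 115 mm above the stand's origin, within 85 mm of it along x and 30 mm along y, its length within 0.09 rad of the stand's y axis), still and released (all of step 2 and value of joint keeper above 1.52 rad); the robot touches nothing.
It fails at once if a bystander on the bench is moved by more than 5 cm (distance of any of tape, oil, mug, spanner, driver, offcut, tin from where it was at the start of the episode above 0.05 m).
Of tube0, tube1, tube2, tube3 only 3 to 4 are there at a start; the rules pass over those that are not, and their reading is None.
At some moment in a run one of tube0, tube1, tube2, tube3 may be knocked a few centimetres aside while the robot is not near it.
Once in a run the grip may slacken for a moment while it holds something.
It also fails if it takes over 210 s, if anything falls off the work surface, if the arm or the gripper's body presses on something with over 40 N, if the wrist force passes 120 N, or if a joint passes its speed limit or range.

### The arm

A 6-joint arm with a two-finger parallel gripper is mounted at the origin on the work surface. World frame = base frame: x ahead of the robot, y to its left, z up, the work surface at z = 0. Lengths are in m, angles in degrees, forces in N, time in s.
With the tool pointing down it reaches from about 0.4 to 0.825 m from the base axis. Payload 7 kg.
Tool frame: the origin (TCP) lies on the centre line of the jaws, within the pads' length; the fingertips stand 22 mm ahead of it and the grasp point (between the pads) lies 3 mm ahead of it (ctrl.finger_overhang is the distance from the TCP to the fingertips, in m); z points along the fingers, y is the line along which they close (so a half turn about z gives the same grasp; the last joint's range is limited). The gripper opens to 88 mm and grips with 3 to 60 N. Pads are 19 mm wide; open, the fingers measure 130 mm over their backs; the gripper's body (78 mm by 193 mm) begins 47 mm behind the grasp point.
Start: joints at [83.314, 20.546, 0.682, 0, -70.136, -16.507], TCP at [0.266, 0.62, 0.249] pointing down, gripper open.
Joint ranges: [-176.03, 176.03], [-82.01, 121.73], [-58.28, 71.71], [-173.87, 95.51], [-174.79, -0.11], [-173.66, 173.66]. Speed limits (degrees/s): [136.94, 136.94, 172.46, 180, 180, 180].

### API

Orientations are given as [roll, pitch, yaw] about the fixed x, y, z axes, in that order (R = Rz(yaw) Ry(pitch) Rx(roll)).
In Python, from plant import ctrl gives the robot as it stands. The module is installed in compiled form; this text tells all that it offers.
- The arm moves only by the shell command python3 -m creep 'ROWS'. ROWS is JSON, a list of rows, each an object with "grip": the closure, from 0 (fully open) to 1 (shut); "delta_pos": the shift along the tool's x, y, z scaled (see below), a list of three; "rotation": the turn, a rotation vector about the tool's x, y, z scaled (see below), a list of three. A call has 1 to 5 rows; each row is the pose to reach, as a shift and turn from the pose commanded when the call began, along the tool's axes at that moment; what a row does not reach only later rows make up. The controller multiplies each number of a shift by 10 cm and each number of a turn by pi/2 rad. A row lasts 1/10 s, in which the tool goes at most 50 mm and 8.59 degrees, less where a joint would pass 70% of its speed; a pose out of reach is approached as far as the arm can. A call with a number of a shift or a turn outside -1 to 1 is refused whole. A call with a gripper value outside its range is refused whole. The fingers move at their own pace and stop on an object; the grip force is fixed at half the most. Time passes only in rows, so rows that repeat a pose let the fingers close. It gives the time, the measured TCP pose, the force, the opening and the grip force at its end, in the units of the state.
- ctrl.get_obs(): the state, without advancing time (a new reading comes with each control period).
- ctrl.snapshot(name): name is "scene" or "top"; returns a dict with "color" (480x640x3 uint8, red, green, blue), "intrinsics" (3x3 intrinsics, pixels), "R" (3x3) and "t" (3): a world point X has camera coordinates R X + t. Camera axes: x right, y down, z forward; pixel columns grow to the right and rows downward; lengths in m; the calibration is good to about 2 mm. A picture is of the moment at which its call begins. There is no depth.
- ctrl.close_job(): hands the job in; it is judged then, once.
The state is a dict: "clock": time; "joint_pos": joint angles; "qvel": joint speeds; "tau": joint torques, N m; "tool_pos": TCP position; "orientation": TCP orientation; "force": force on the tool from outside, world axes, zero at the start; "moment": the same for the moment, N m; "opening": finger opening in m; "gripper_force": force on a finger pad.
Only numpy, scipy, OpenCV 4.12 (cv2) and the standard library are available. Lean on these libraries where they do the work, as an engineer would, in place of code of your own. Each camera call takes 0.05 s, during which the arm holds its last target. There are 200 camera calls.

## Working session

There is one attempt and no reset: what is moved stays moved. The work goes in short steps, Python scripts to look and compute and a shell command to move; the robot and the scene stay as the last step left them, time stands still between calls to the robot, and variables do not carry over. Pictures are saved under pics/ and viewed, at most 14 in all, crops included, and the job is handed in when it is done.

```bash
mkdir -p pics; python3 - <<'E'
from plant import ctrl
import cv2, numpy as np
print(ctrl.get_obs(), ctrl.finger_overhang)
for n in("scene","top"):
    s=ctrl.snapshot(n); cv2.imwrite(f"pics/{n}0.png",s["color"][:,:,::-1]); print(n,s["intrinsics"],s["R"],s["t"], -s["R"].T@s["t"])
E
```

```text
{'clock': 0.0, 'joint_pos': array([ 8.33129505e+01,  2.05905444e+01,  6.33038467e-01, -1.91570550e-02,
       -7.01368334e+01, -1.65077116e+01]), 'qvel': array([-0.0626068 ,  0.03520306,  0.12137383, -0.06083256, -0.01416643,
       -0.15163596]), 'tau': array([ 2.06682082e-03, -5.82715774e+01,  2.93042654e+01,  6.99708447e+00,
        6.80234531e-03, -1.40121192e-04]), 'tool_pos': array([0.26569277, 0.62000483, 0.24763017]), 'orientation': array([ 1.79904432e+02, -9.54188110e-03, -2.32012771e+01]), 'force': array([ 0.07252929,  0.58480557, -0.3647827 ]), 'moment': array([ 0.02752636, -0.01294026, -0.016464  ]), 'gripper_force': 0.0, 'opening': 0.0873602159909518} 0.022
scene [[440.13696832   0.         318.90165554]
 [  0.         440.13696832 240.5489782 ]
 [  0.           0.           1.        ]] [[-0.85001206  0.52676195 -0.0011633 ]
 [ 0.44594074  0.71841552 -0.53386889]
 [-0.28038609 -0.45431376 -0.84556647]] [ 0.45261806 -0.13698949  1.61652703] [0.89907169 0.59440388 1.29427315]
top [[606.97970592   0.         328.51339021]
 [  0.         606.97970592 242.93728848]
 [  0.           0.           1.        ]] [[ 0.07283062 -0.99732446  0.00629394]
 [-0.97444482 -0.07250153 -0.21260483]
 [ 0.21249232  0.00935105 -0.97711799]] [-0.05987578  0.5601219   1.68210728] [ 0.1927338  -0.03483536  1.76307877]
```

View pics/scene0.png

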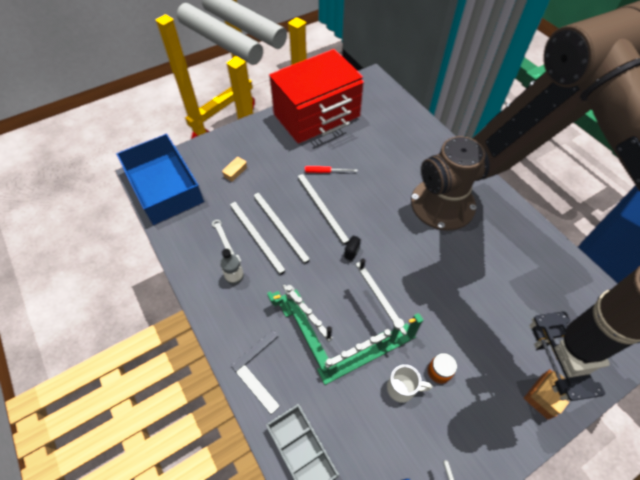

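View pics/top0.png

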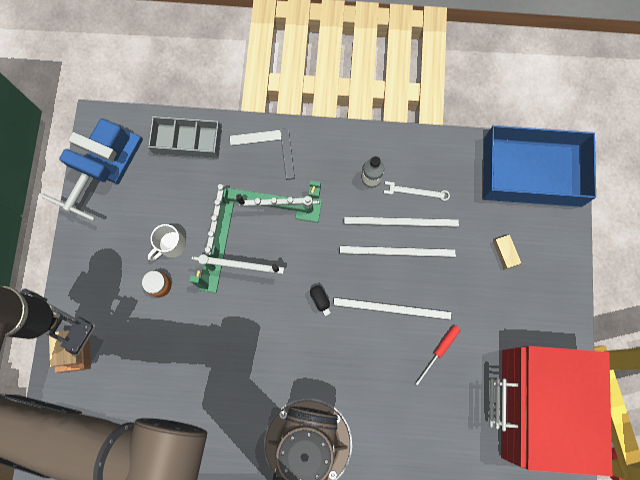

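Three tubes are visible: top view (402,221), (398,252) and (393,308). The stand is at about (255,235), with the support grip near (241,200) and the keeper grip near (277,268). I'll enlarge the stand.

```bash
cat > h.py <<'E'
from plant import ctrl
import cv2, numpy as np
def cast(s,uv,z):
    d=s["R"].T@np.linalg.solve(s["intrinsics"],np.array([uv[0],uv[1],1.])); c=-s["R"].T@s["t"]
    return c+d*(z-c[2])/d[2]
def proj(s,X):
    p=s["intrinsics"]@(s["R"]@np.asarray(X,float)+s["t"]); return p[:2]/p[2]
def tri(a,ua,b,ub):
    A=[];B=[]
    for s,uv in((a,ua),(b,ub)):
        c=-s["R"].T@s["t"]; d=s["R"].T@np.linalg.solve(s["intrinsics"],np.array([uv[0],uv[1],1.])); d/=np.linalg.norm(d)
        P=np.eye(3)-np.outer(d,d); A.append(P);B.append(P@c)
    X=np.linalg.lstsq(np.vstack(A),np.hstack(B),rcond=None)[0]
    return X,[np.round(proj(s,X)-uv,1) for s,uv in((a,ua),(b,ub))]
E
python3 - <<'E'
import cv2
t=cv2.imread("pics/top0.png")[170:310,180:340];cv2.imwrite("pics/tc.png",cv2.resize(t,None,fx=4,fy=4,interpolation=cv2.INTER_CUBIC))
s=cv2.imread("pics/scene0.png")[245:395,250:440];cv2.imwrite("pics/sc.png",cv2.resize(s,None,fx=4,fy=4,interpolation=cv2.INTER_CUBIC))
E
```

```text
(no output)
```

View pics/tc.png

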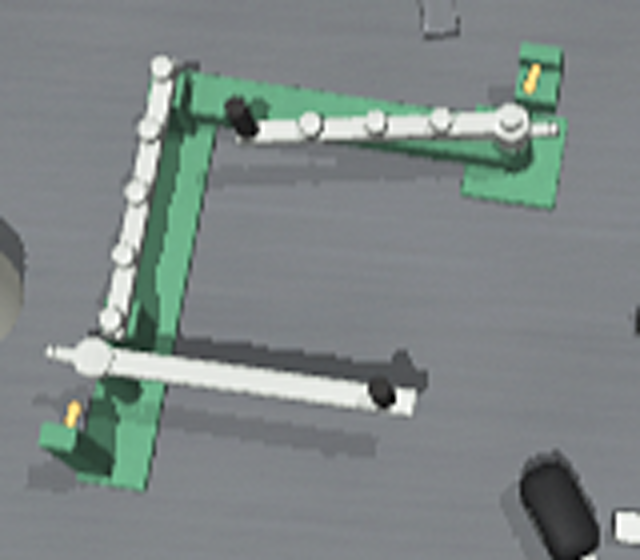

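View pics/sc.png

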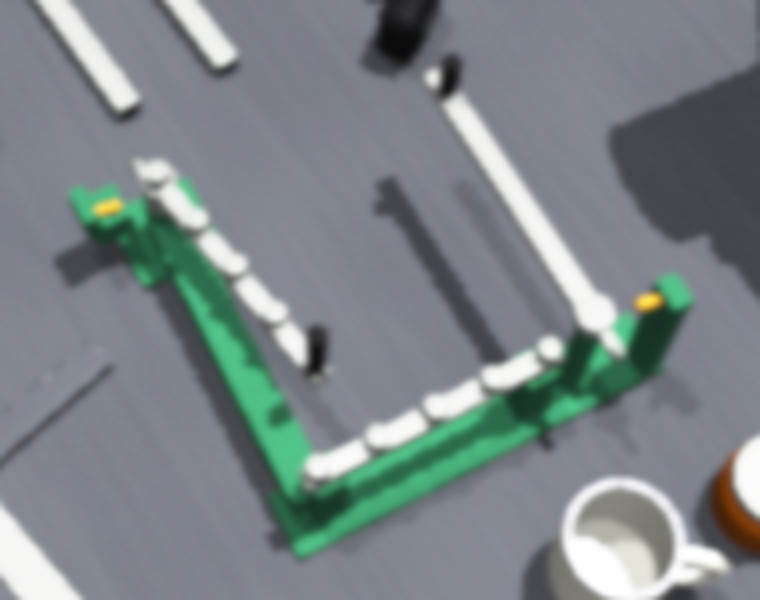

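```bash
cat > m1.py <<'E'
from h import *
T=ctrl.snapshot("top");S=ctrl.snapshot("scene")
f=lambda p,o:(np.array(p)+.5)/4-.5+o
pts={"sgrip":((236,104),(318,331)),"kgrip":((377,383),(450,62)),"pin+92":((162,66),(318,466)),"pin46":((149,125),(380,436)),"pin0":((136,188),(438,404)),"pin-46":((123,252),(497,374)),"pin-92":((111,316),(550,347)),"shinge":((512,116),(156,171)),"khinge":((95,353),(598,308))}
R={}
for k,(a,b) in pts.items():
    X,e=tri(T,f(a,(180,170)),S,f(b,(250,245)));R[k]=X;print(k,X.round(4),*e)
p=R["pin+92"]-R["pin-92"]; print(np.linalg.norm(p), np.degrees(np.arctan2(p[1],p[0])))
h=R["shinge"]-R["pin+92"];print(np.linalg.norm(h[:2]),np.degrees(np.arctan2(h[1],h[0])))
# tubes: white mask components
for n,s in(("T",T),("S",S)):
    hsv=cv2.cvtColor(s["color"],cv2.COLOR_RGB2HSV); m=((hsv[...,2]>185)&(hsv[...,1]<40)).astype(np.uint8)
    for c in cv2.findContours(m,cv2.RETR_EXTERNAL,cv2.CHAIN_APPROX_NONE)[0]:
        r=cv2.minAreaRect(c); L,W=max(r[1]),min(r[1])
        if L>50 and 3<W<16:
            bx=cv2.boxPoints(r); i=np.argmax(np.linalg.norm(bx-bx[0],axis=1))
            # end midpoints
            d=sorted([(np.linalg.norm(bx[0]-bx[j]),j) for j in(1,2,3)]); j=d[0][1]; o=[k for k in(1,2,3) if k!=j]
            e1=(bx[0]+bx[j])/2;e2=bx[o].mean(0); a,b=cast(s,e1,.02),cast(s,e2,.02)
            dd=a-b; print(n,np.round(r[0],1),round(L),round(W,1),"ends",e1.round(1),e2.round(1),"c",((a+b)/2).round(4),"len",np.linalg.norm(dd).round(3),"yaw",np.degrees(np.arctan2(dd[1],dd[0])).round(1)%180)
E
python3 m1.py
```

```text
sgrip [0.6504 0.237  0.1703] [-0.9  0.7] [-1.2 -0.3]
kgrip [0.4628 0.121  0.1878] [-0.7  0.5] [-0.8 -0.2]
pin+92 [0.6899 0.301  0.117 ] [-0.9  0.7] [-1.1 -0.3]
pin46 [0.6445 0.3056 0.12  ] [-1.2  0.9] [-1.5 -0.4]
pin0 [0.5984 0.3088 0.1217] [-1.1  0.8] [-1.3 -0.4]
pin-46 [0.5519 0.3127 0.1222] [-1.2  0.8] [-1.4 -0.4]
pin-92 [0.5074 0.316  0.1186] [-1.   0.7] [-1.1 -0.3]
shinge [0.6727 0.0508 0.1143] [-0.7  0.6] [-0.8 -0.2]
khinge [0.4743 0.3177 0.1515] [-1.3  0.9] [-1.5 -0.4]
0.18307138474189766 -4.70924027724695
0.25073348510964116 -93.93957567544149
T [510.  404.5] 51 14.0 ends [510. 379.] [510. 430.] c [ 0.1509 -0.5554  0.02  ] len 0.138 yaw 0.5
T [392.  308.2] 118 7.2 ends [333.6 301. ] [450.3 315.4] c [ 0.3938 -0.2137  0.02  ] len 0.337 yaw 87.2
T [232.7 262.7] 82 8.4 ends [191.9 257.6] [273.4 267.7] c [0.4924 0.2564 0.02  ] len 0.24 yaw 87.1
T [397.5 250.9] 115 7.1 ends [339.9 249.3] [455.1 252.6] c [ 0.5628 -0.2217  0.02  ] len 0.338 yaw 92.6
T [401.5 221. ] 113 7.0 ends [344.9 219.5] [458.1 222.6] c [ 0.6541 -0.2291  0.02  ] len 0.336 yaw 92.7
T [213.3 220.9] 64 6.1 ends [207
[... 393 characters left out ...]
9.1 ends [361.3 270.5] [405.2 331.9] c [0.4231 0.2036 0.02  ] len 0.243 yaw 88.2
S [257.  236.5] 85 6.2 ends [231.9 202.3] [282.  270.7] c [ 0.6495 -0.2251  0.02  ] len 0.342 yaw 92.9
S [281.1 226.4] 84 5.9 ends [255.8 193.2] [306.4 259.7] c [ 0.5583 -0.2178  0.02  ] len 0.34 yaw 92.3
S [322.9 207.6] 81 5.8 ends [299.8 174.5] [346.  240.7] c [ 0.3901 -0.2103  0.02  ] len 0.339 yaw 87.3
S [540.4 187.6] 67 9.9 ends [515.2 165.5] [565.6 209.8] c [-0.3424  0.141   0.02  ] len 0.247 yaw 89.9
S [216.9  25.6] 84 11.0 ends [180.3   4.7] [253.4  46.5] c [ 0.246  -1.4383  0.02  ] len 0.54 yaw 107.1
S [246.1  13.3] 73 10.3 ends [214.2  -4.1] [278.   30.6] c [ 0.0737 -1.4547  0.02  ] len 0.469 yaw 106.9
```

```bash
cat >> h.py <<'E'
def go(target,yaw):
    """print tool-frame delta (units of moves) from measured pose to target TCP xyz / yaw, tool down"""
    o=ctrl.get_obs(); p=o["tool_pos"]; y=np.radians(o["orientation"][2]); 
    w=np.asarray(target)-p; c,s=np.cos(y),np.sin(y)
    dy=(yaw-o["orientation"][2]+180)%360-180
    print("delta",np.round(np.array([c*w[0]+s*w[1], s*w[0]-c*w[1], -w[2]])/.1,3),"rotz",round(-dy/90,3),"from",p.round(4),o["orientation"].round(2),"open",o["opening"].round(4),"F",o["force"].round(1),"t",o["clock"])
E
python3 - <<'E'
from h import *
go((.650,.237,.25),-45)
T=ctrl.snapshot("top");S=ctrl.snapshot("scene")
for n,z,a,b in(("oil",.16,(376,161),(226,254)),("mug",.09,(168,236),(404,376)),("tin",.07,(156,281),(443,363)),("tape",.06,(319,295),(352,240))):
    print(n,cast(T,a,z).round(3),cast(S,b,z).round(3))
E
```

```text
Traceback (most recent call last):
  File "h.py", line 20, in go
    print("delta",np.round(np.array([c*w[0]+s*w[1], s*w[0]-c*w[1], -w[2]])/.1,3),"rotz",round(-dy/90,3),"from",p.round(4),o["orientation"].round(2),"open",o["opening"].round(4),"F",o["force"].round(1),"t",o["clock"])
                                                                                                                                                           ^^^^^^^^^^^^^^^^^^
AttributeError: 'float' object has no attribute 'round'
```

```bash
sed -i 's/o\["opening"\].round(4)/round(o["opening"],4)/' h.py
python3 - <<'E'
from h import *
go((.650,.237,.25),-45)
T=ctrl.snapshot("top");S=ctrl.snapshot("scene")
for n,z,a,b in(("oil",.16,(376,161),(226,254)),("mug",.09,(168,236),(404,376)),("tin",.07,(156,281),(443,363)),("tape",.06,(319,295),(352,240))):
    print(n,cast(T,a,z).round(3),cast(S,b,z).round(3))
E
```

```text
delta [ 5.041  2.008 -0.021] rotz 0.242 from [0.2658 0.6202 0.2479] [ 1.7994e+02 -1.0000e-02 -2.3200e+01] open 0.0875 F [-0.4 -0.4 -0.2] t 0.2
oil [ 0.784 -0.134  0.16 ] [ 0.784 -0.121  0.16 ]
mug [0.543 0.435 0.09 ] [0.532 0.438 0.09 ]
tin [0.416 0.457 0.07 ] [0.412 0.464 0.07 ]
tape [ 0.411 -0.003  0.06 ] [ 0.395 -0.013  0.06 ]
```

```bash
A='[{"grip":0.3,"delta_pos":[1,0.4,0],"rotation":[0,0,0]},{"grip":0.3,"delta_pos":[1,0.4,0],"rotation":[0,0,0]},{"grip":0.3,"delta_pos":[1,0.4,0],"rotation":[0,0,0]}]' ; unset A
python3 -m creep '[{"grip":0.3,"delta_pos":[1,0.4,0],"rotation":[0,0,0]},{"grip":0.3,"delta_pos":[1,0.4,0],"rotation":[0,0,0]},{"grip":0.3,"delta_pos":[1,0.4,0],"rotation":[0,0,0]}]'
python3 -m creep '[{"grip":0.3,"delta_pos":[1,0.4,0],"rotation":[0,0,0]},{"grip":0.3,"delta_pos":[1,0.4,0],"rotation":[0,0,0]},{"grip":0.3,"delta_pos":[1,0.4,0],"rotation":[0,0,0]}]'
python3 -m creep '[{"grip":0.3,"delta_pos":[1,0.4,0],"rotation":[0,0,0]},{"grip":0.3,"delta_pos":[1,0.4,0],"rotation":[0,0,0]},{"grip":0.3,"delta_pos":[1,0.4,0],"rotation":[0,0,0]}]'
python3 -m creep '[{"grip":0.3,"delta_pos":[1,0.4,0],"rotation":[0,0,0]},{"grip":0.3,"delta_pos":[1,0.4,0],"rotation":[0,0,0]},{"grip":0.3,"delta_pos":[1,0.4,0],"rotation":[0,0,0]}]'
python3 -m creep '[{"grip":0.3,"delta_pos":[1,0.4,0],"rotation":[0,0,0.242]},{"grip":0.3,"delta_pos":[1,0.4,0],"rotation":[0,0,0.242]},{"grip":0.3,"delta_pos":[1,0.4,0],"rotation":[0,0,0.242]},{"grip":0.3,"delta_pos":[1,0.4,0],"rotation":[0,0,0.242]},{"grip":0.3,"delta_pos":[1,0.4,0],"rotation":[0,0,0.242]}]'
python3 - <<'E'
from h import *
go((.650,.237,.20),-45)
for n in("top","scene"):
    s=ctrl.snapshot(n);u,v=proj(s,(.65,.237,.2)).astype(int)
    cv2.imwrite(f"pics/{n}1.png",cv2.resize(s["color"][v-60:v+60,u-80:u+80,::-1],None,fx=4,fy=4,interpolation=cv2.INTER_CUBIC)); 
    o=ctrl.get_obs()["tool_pos"]; print(n,u-80,v-60,"tip proj",proj(s,o-[0,0,.022]),"post proj",proj(s,(.6504,.237,.165)))
E
```

```text
clock: 0.6
tool_pos: [0.3444, 0.5411, 0.2489]
orientation: [180.0, -0.0, -23.3]
force: [-0.5, 0.8, 0.4]
opening: 0.0694
gripper_force: 0.0
clock: 0.9
tool_pos: [0.4206, 0.465, 0.2488]
orientation: [180.0, -0.0, -23.4]
force: [0.1, 0.6, -0.4]
opening: 0.0618
gripper_force: 0.0
clock: 1.2
tool_pos: [0.4967, 0.389, 0.2485]
orientation: [180.0, -0.0, -23.4]
force: [-0.5, 0.3, -1.2]
opening: 0.0613
gripper_force: 0.0
clock: 1.5
tool_pos: [0.5729, 0.313, 0.2483]
orientation: [180.0, -0.0, -23.4]
force: [-0.8, -0.1, 0.2]
opening: 0.0612
gripper_force: 0.0
clock: 2.0
tool_pos: [0.6462, 0.2404, 0.2483]
orientation: [180.0, 0.0, -44.8]
force: [0.2, -0.0, 0.2]
opening: 0.0614
gripper_force: 0.0
delta [ 0.05  -0.003  0.483] rotz 0.002 from [0.6462 0.2404 0.2483] [ 1.7999e+02  2.0000e-02 -4.4820e+01] open 0.0614 F [ 0.2 -0.   0.2] t 2.0
top 156 133 tip proj [233.12587437 191.73821006] post proj [237.96386283 196.93084655]
scene 248 262 tip proj [330.64570864 319.3647226 ] post proj [327.95706032 327.77241109]
```

```bash
python3 -c "
import cv2,numpy as np
cv2.imwrite('pics/j1.png',cv2.resize(np.hstack([cv2.imread('pics/top1.png'),cv2.imread('pics/scene1.png')]),(800,300)))"
```

```text
(no output)
```

View pics/j1.png

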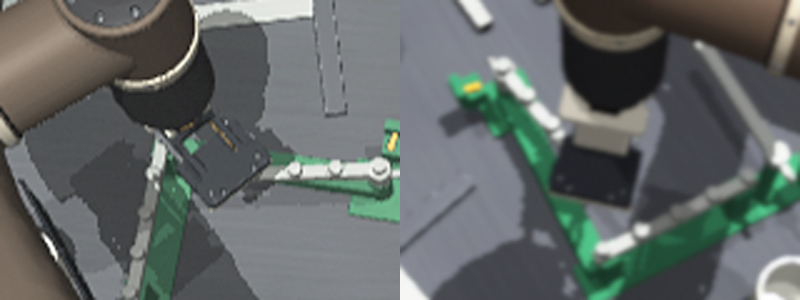

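The gripper hides the post in both views, but it stands within a few millimetres of the measured point, well inside the 61 mm opening. I'll lower and pinch.

```bash
python3 -m creep '[{"grip":0.3,"delta_pos":[0.05,0,0.3],"rotation":[0,0,0]},{"grip":0.3,"delta_pos":[0.05,0,0.6],"rotation":[0,0,0]},{"grip":0.3,"delta_pos":[0.05,0,0.9],"rotation":[0,0,0]},{"grip":0.3,"delta_pos":[0.05,0,0.9],"rotation":[0,0,0]}]'
python3 -m creep '[{"grip":0.85,"delta_pos":[0,0,0],"rotation":[0,0,0]},{"grip":0.85,"delta_pos":[0,0,0],"rotation":[0,0,0]},{"grip":0.85,"delta_pos":[0,0,0],"rotation":[0,0,0]},{"grip":0.85,"delta_pos":[0,0,0],"rotation":[0,0,0]},{"grip":0.85,"delta_pos":[0,0,0],"rotation":[0,0,0]}]'
```

```text
clock: 2.5
tool_pos: [0.6471, 0.2362, 0.1543]
orientation: [179.6, 0.1, -44.8]
force: [0.4, -0.1, 0.0]
opening: 0.0616
gripper_force: 0.0
clock: 3.0
tool_pos: [0.6505, 0.2363, 0.1595]
orientation: [-179.9, -0.0, -45.0]
force: [-0.2, 0.1, -0.4]
opening: 0.0271
gripper_force: 0.0
```

```bash
python3 -m creep '[{"grip":1,"delta_pos":[0,0,0],"rotation":[0,0,0]},{"grip":1,"delta_pos":[0,0,0],"rotation":[0,0,0]},{"grip":1,"delta_pos":[0,0,0],"rotation":[0,0,0]},{"grip":1,"delta_pos":[0,0,0],"rotation":[0,0,0]},{"grip":1,"delta_pos":[0,0,0],"rotation":[0,0,0]}]'
python3 -c "
from h import *
o=ctrl.get_obs();print(o['force'],o['moment'])
H=np.array([.673,.052]);p=o['tool_pos'][:2]
print(np.linalg.norm(p-H))
a0=np.degrees(np.arctan2(*(p-H)[::-1]));print(a0)
prev=p
r=np.linalg.norm(p-H)
y=np.radians(-45);c,s=np.cos(y),np.sin(y)
for a in list(np.arange(a0,176,7.)[1:])+[176]:
    q=H+.187*np.array([np.cos(np.radians(a)),np.sin(np.radians(a))]);w=q-p
    print(round(a-85.7,1),q.round(4),np.round([10*(c*w[0]+s*w[1]),10*(s*w[0]-c*w[1])],2))
"
```

```text
clock: 3.5
tool_pos: [0.6503, 0.2362, 0.1588]
orientation: [-180.0, -0.0, -45.0]
force: [-0.9, -0.5, 2.5]
opening: 0.0151
gripper_force: 30.0
[-0.85644558 -0.54092113  2.52054815] [ 0.16437723  0.21865271 -0.0396043 ]
0.18558376313166855
97.01965381491101
18.3 [0.6277 0.2334] [-0.14  0.18]
25.3 [0.6059 0.2266] [-0.25  0.38]
32.3 [0.5852 0.2171] [-0.33  0.6 ]
39.3 [0.5657 0.2051] [-0.38  0.82]
46.3 [0.5478 0.1909] [-0.4   1.04]
53.3 [0.5318 0.1746] [-0.4   1.27]
60.3 [0.5179 0.1565] [-0.37  1.5 ]
67.3 [0.5064 0.1368] [-0.32  1.72]
74.3 [0.4973 0.1159] [-0.23  1.93]
81.3 [0.4908 0.094 ] [-0.12  2.13]
88.3 [0.487  0.0715] [0.01 2.32]
90.3 [0.4865 0.065 ] [0.05 2.37]
```

```bash
python3 -m creep '[{"grip":1,"delta_pos":[-0.14,0.18,0],"rotation":[0,0,0]},{"grip":1,"delta_pos":[-0.25,0.38,0],"rotation":[0,0,0]},{"grip":1,"delta_pos":[-0.33,0.6,0],"rotation":[0,0,0]},{"grip":1,"delta_pos":[-0.38,0.82,0],"rotation":[0,0,0]},{"grip":1,"delta_pos":[-0.38,0.82,0],"rotation":[0,0,0]}]'
python3 -m creep '[{"grip":1,"delta_pos":[-0.02,0.22,0],"rotation":[0,0,0]},{"grip":1,"delta_pos":[-0.02,0.45,0],"rotation":[0,0,0]},{"grip":1,"delta_pos":[0.01,0.68,0],"rotation":[0,0,0]},{"grip":1,"delta_pos":[0.06,0.9,0],"rotation":[0,0,0]},{"grip":1,"delta_pos":[0.06,0.9,0],"rotation":[0,0,0]}]'
python3 -m creep '[{"grip":1,"delta_pos":[0.09,0.21,0],"rotation":[0,0,0]},{"grip":1,"delta_pos":[0.2,0.41,0],"rotation":[0,0,0]},{"grip":1,"delta_pos":[0.33,0.6,0],"rotation":[0,0,0]},{"grip":1,"delta_pos":[0.37,0.65,0],"rotation":[0,0,0]},{"grip":1,"delta_pos":[0.37,0.65,0],"rotation":[0,0,0]}]'
```

```text
clock: 4.0
tool_pos: [0.5631, 0.205, 0.1589]
orientation: [-179.9, 0.1, -45.0]
force: [-2.1, 7.4, -1.0]
opening: 0.0153
gripper_force: 30.0
clock: 4.5
tool_pos: [0.5047, 0.1357, 0.159]
orientation: [-180.0, 0.0, -45.0]
force: [-3.4, 2.5, 2.4]
opening: 0.0152
gripper_force: 30.0
clock: 5.0
tool_pos: [0.4866, 0.065, 0.159]
orientation: [-179.9, 0.0, -45.0]
force: [-2.6, 0.6, 5.6]
opening: 0.0152
gripper_force: 30.0
```

```bash
python3 -m creep '[{"grip":0.4,"delta_pos":[0,0,0],"rotation":[0,0,0]},{"grip":0.4,"delta_pos":[0,0,0],"rotation":[0,0,0]},{"grip":0.4,"delta_pos":[0,0,-0.4],"rotation":[0,0,0]},{"grip":0.4,"delta_pos":[0,0,-0.9],"rotation":[0,0,0]},{"grip":0.4,"delta_pos":[0,0,-0.9],"rotation":[0,0,0]}]'
python3 -c "
from h import *
go((.392,-.212,.25),-93)
T=ctrl.snapshot('top');S=ctrl.snapshot('scene')
import numpy as np
for n,s in(('top',T),('scene',S)):cv2.imwrite(f'pics/{n}2.png',s['color'][:,:,::-1])
a=cv2.resize(cv2.imread('pics/top2.png')[150:310,180:480],(800,427));cv2.imwrite('pics/t2.png',a)"
```

```text
clock: 5.5
tool_pos: [0.4896, 0.0661, 0.2548]
orientation: [-179.5, -0.3, -44.9]
force: [0.8, 0.4, 0.1]
opening: 0.0489
gripper_force: 0.0
delta [1.272 2.658 0.048] rotz 0.534 from [0.4896 0.0661 0.2548] [-179.51   -0.27  -44.91] open 0.0489 F [0.8 0.4 0.1] t 5.5
```

View pics/t2.png

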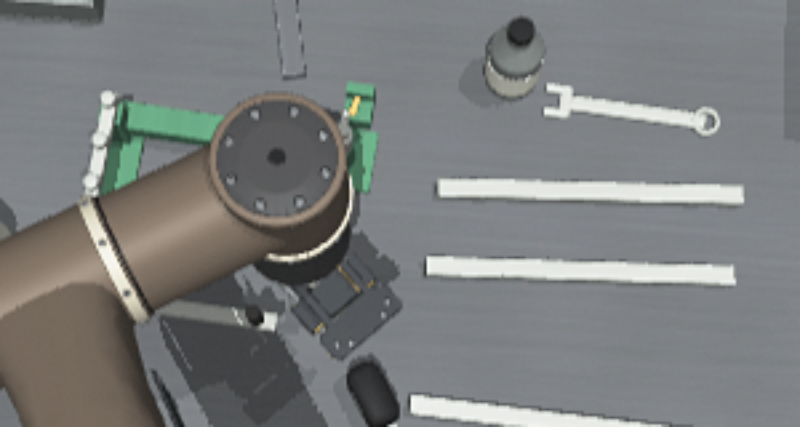

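The tubes are unmoved (e.g. in the crop at (590,192) and (580,270)), but the robot hides the support arm. I'll move over tube0 and check from there.

```bash
python3 -m creep '[{"grip":0.4,"delta_pos":[0.42,0.89,0],"rotation":[0,0,0]},{"grip":0.4,"delta_pos":[0.42,0.89,0],"rotation":[0,0,0]},{"grip":0.4,"delta_pos":[0.42,0.89,0],"rotation":[0,0,0]}]'
python3 -m creep '[{"grip":0.4,"delta_pos":[0.42,0.89,0],"rotation":[0,0,0]},{"grip":0.4,"delta_pos":[0.42,0.89,0],"rotation":[0,0,0]},{"grip":0.4,"delta_pos":[0.42,0.89,0],"rotation":[0,0,0]}]'
python3 -m creep '[{"grip":0.4,"delta_pos":[0.42,0.89,0],"rotation":[0,0,0.3]},{"grip":0.4,"delta_pos":[0.42,0.89,0],"rotation":[0,0,0.3]},{"grip":0.4,"delta_pos":[0.42,0.89,0],"rotation":[0,0,0.3]},{"grip":0.4,"delta_pos":[0.42,0.89,0],"rotation":[0,0,0.3]}]'
python3 -m creep '[{"grip":0.4,"delta_pos":[0,0,0],"rotation":[0,0,0.234]},{"grip":0.4,"delta_pos":[0,0,0],"rotation":[0,0,0.234]},{"grip":0.4,"delta_pos":[0,0,0],"rotation":[0,0,0.234]},{"grip":0.4,"delta_pos":[0,0,0],"rotation":[0,0,0.234]}]'
python3 -c "
from h import *
go((.392,-.212,.15),-93)
T=ctrl.snapshot('top');S=ctrl.snapshot('scene')
import numpy as np
for n,s in(('top',T),('scene',S)):cv2.imwrite(f'pics/{n}3.png',s['color'][:,:,::-1])
a=cv2.resize(cv2.imread('pics/top3.png')[160:340,180:360],(400,400),interpolation=2);b=cv2.resize(cv2.imread('pics/scene3.png')[230:410,250:430],(400,400),interpolation=2);cv2.imwrite('pics/j3.png',np.hstack([a,b]))"
```

```text
clock: 5.9
tool_pos: [0.4502, -0.031, 0.2471]
orientation: [179.8, 0.1, -45.2]
force: [0.1, 0.2, 0.1]
opening: 0.0524
gripper_force: 0.0
clock: 6.2
tool_pos: [0.4174, -0.1235, 0.2473]
orientation: [179.9, 0.1, -45.2]
force: [0.9, -0.1, -0.1]
opening: 0.0525
gripper_force: 0.0
clock: 6.6
tool_pos: [0.386, -0.2137, 0.2474]
orientation: [179.9, 0.1, -72.3]
force: [1.1, 0.1, 0.9]
opening: 0.0527
gripper_force: 0.0
clock: 7.0
tool_pos: [0.3871, -0.2119, 0.248]
orientation: [179.9, 0.0, -92.8]
force: [0.4, -0.0, -0.6]
opening: 0.052
gripper_force: 0.0
delta [-0.001 -0.049  0.98 ] rotz 0.002 from [ 0.3871 -0.2119  0.248 ] [ 1.7994e+02  1.0000e-02 -9.2800e+01] open 0.052 F [ 0.4 -0.  -0.6] t 7.0
```

View pics/j3.png

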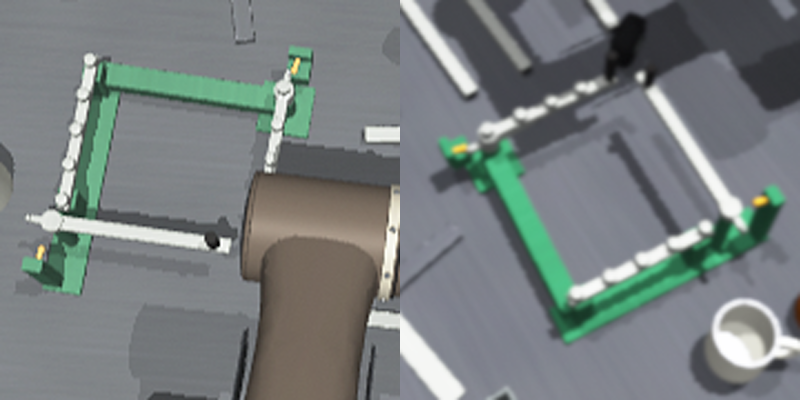

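The support arm is home: in the left half its pins run parallel to the fixed rail and its tail, at (293,67), sits in the catch. Next is tube0.

```bash
python3 -m creep '[{"grip":0.4,"delta_pos":[0,-0.05,0.4],"rotation":[0,0,0]},{"grip":0.4,"delta_pos":[0,-0.05,0.8],"rotation":[0,0,0]},{"grip":0.4,"delta_pos":[0,-0.05,1],"rotation":[0,0,0]},{"grip":0.4,"delta_pos":[0,-0.05,1],"rotation":[0,0,0]}]'
python3 -m creep '[{"grip":0.4,"delta_pos":[0,0,0.3],"rotation":[0,0,0]},{"grip":0.4,"delta_pos":[0,0,0.6],"rotation":[0,0,0]},{"grip":0.4,"delta_pos":[0,0,0.8],"rotation":[0,0,0]},{"grip":0.4,"delta_pos":[0,0,0.9],"rotation":[0,0,0]},{"grip":0.4,"delta_pos":[0,0,0.9],"rotation":[0,0,0]}]'
python3 -m creep '[{"grip":0.4,"delta_pos":[0,0,0.1],"rotation":[0,0,0]},{"grip":0.4,"delta_pos":[0,0,0.2],"rotation":[0,0,0]},{"grip":0.4,"delta_pos":[0,0,0.3],"rotation":[0,0,0]},{"grip":0.4,"delta_pos":[0,0,0.3],"rotation":[0,0,0]}]'
```

```text
clock: 7.5
tool_pos: [0.3898, -0.2126, 0.1459]
orientation: [179.7, 0.0, -92.9]
force: [-0.6, -0.4, -0.2]
opening: 0.0525
gripper_force: 0.0
clock: 8.0
tool_pos: [0.3919, -0.2132, 0.0584]
orientation: [179.9, -0.0, -92.9]
force: [0.1, -0.2, -0.1]
opening: 0.0525
gripper_force: 0.0
clock: 8.4
tool_pos: [0.3908, -0.2132, 0.0274]
orientation: [179.9, 0.0, -93.0]
force: [-0.1, -0.1, 0.4]
opening: 0.0527
gripper_force: 0.0
```

```bash
python3 -m creep '[{"grip":1,"delta_pos":[0,0,0.02],"rotation":[0,0,0]},{"grip":1,"delta_pos":[0,0,0.02],"rotation":[0,0,0]},{"grip":1,"delta_pos":[0,0,0.02],"rotation":[0,0,0]},{"grip":1,"delta_pos":[0,0,0.02],"rotation":[0,0,0]},{"grip":1,"delta_pos":[0,0,0.02],"rotation":[0,0,0]}]'
python3 -m creep '[{"grip":1,"delta_pos":[0,0,0],"rotation":[0,0,0]},{"grip":1,"delta_pos":[0,0,0],"rotation":[0,0,0]},{"grip":1,"delta_pos":[0,0,-0.2],"rotation":[0,0,0]},{"grip":1,"delta_pos":[0,0,-0.4],"rotation":[0,0,0]},{"grip":1,"delta_pos":[0,0,-0.6],"rotation":[0,0,0]}]'
python3 -m creep '[{"grip":1,"delta_pos":[0,0,-0.4],"rotation":[0,0,0]},{"grip":1,"delta_pos":[0,0,-0.8],"rotation":[0,0,0]},{"grip":1,"delta_pos":[0,0,-1],"rotation":[0,0,0]},{"grip":1,"delta_pos":[0,0,-1],"rotation":[0,0,0]}]'
python3 -m creep '[{"grip":1,"delta_pos":[0,0,-0.3],"rotation":[0,0,0]},{"grip":1,"delta_pos":[0,0,-0.65],"rotation":[0,0,0]},{"grip":1,"delta_pos":[0,0,-0.65],"rotation":[0,0,0]}]'
```

```text
clock: 8.9
tool_pos: [0.3914, -0.2133, 0.0267]
orientation: [180.0, 0.0, -93.0]
force: [-1.7, 0.0, 2.6]
opening: 0.0197
gripper_force: 30.0
clock: 9.4
tool_pos: [0.3913, -0.2131, 0.0868]
orientation: [180.0, 0.0, -93.0]
force: [0.4, -0.6, -4.2]
opening: 0.0198
gripper_force: 30.0
clock: 9.8
tool_pos: [0.3934, -0.2135, 0.1894]
orientation: [-179.6, -0.0, -93.0]
force: [0.6, 0.3, -3.1]
opening: 0.0199
gripper_force: 30.0
clock: 10.1
tool_pos: [0.3935, -0.2137, 0.2544]
orientation: [-179.7, -0.1, -93.0]
force: [1.0, 0.1, -3.1]
opening: 0.0201
gripper_force: 30.0
```

```bash
python3 -c "
from h import *
go((.6568,.1783,.25),-94.3)"
```

```text
delta [-4.053 -2.423  0.044] rotz 0.014 from [ 0.3935 -0.2137  0.2544] [-1.7969e+02 -6.0000e-02 -9.3000e+01] open 0.0201 F [ 1.   0.1 -3.1] t 10.1
```

```bash
python3 -m creep '[{"grip":1,"delta_pos":[-0.3,-0.18,0],"rotation":[0,0,0.014]},{"grip":1,"delta_pos":[-0.6,-0.36,0],"rotation":[0,0,0.014]},{"grip":1,"delta_pos":[-1,-0.6,0],"rotation":[0,0,0.014]},{"grip":1,"delta_pos":[-1,-0.6,0],"rotation":[0,0,0.014]}]'
python3 -m creep '[{"grip":1,"delta_pos":[-0.4,-0.24,0],"rotation":[0,0,0]},{"grip":1,"delta_pos":[-0.8,-0.48,0],"rotation":[0,0,0]},{"grip":1,"delta_pos":[-1,-0.6,0],"rotation":[0,0,0]}]'
python3 -m creep '[{"grip":1,"delta_pos":[-0.4,-0.24,0],"rotation":[0,0,0]},{"grip":1,"delta_pos":[-0.8,-0.48,0],"rotation":[0,0,0]},{"grip":1,"delta_pos":[-1,-0.6,0],"rotation":[0,0,0]}]'
python3 -m creep '[{"grip":1,"delta_pos":[-0.4,-0.24,0],"rotation":[0,0,0]},{"grip":1,"delta_pos":[-0.7,-0.42,0],"rotation":[0,0,0]},{"grip":1,"delta_pos":[-1,-0.6,0],"rotation":[0,0,0]},{"grip":1,"delta_pos":[-1,-0.6,0],"rotation":[0,0,0]}]'
python3 -c "
from h import *
go((.6568,.1783,.1267),-94.3)
for n in('top','scene'): cv2.imwrite(f'pics/{n}4.png',ctrl.snapshot(n)['color'][:,:,::-1])
a=cv2.resize(cv2.imread('pics/top4.png')[140:320,160:340],(400,400),interpolation=2);b=cv2.resize(cv2.imread('pics/scene4.png')[230:410,240:420],(400,400),interpolation=2);cv2.imwrite('pics/j4.png',np.hstack([a,b]))"
```

```text
clock: 10.5
tool_pos: [0.4588, -0.1133, 0.2494]
orientation: [179.9, 0.0, -94.1]
force: [0.7, -0.9, -2.8]
opening: 0.0199
gripper_force: 30.0
clock: 10.8
tool_pos: [0.5251, -0.019, 0.2493]
orientation: [179.9, -0.0, -94.2]
force: [-0.5, 0.4, -2.7]
opening: 0.0198
gripper_force: 30.0
clock: 11.1
tool_pos: [0.5925, 0.0764, 0.2489]
orientation: [179.9, -0.0, -94.2]
force: [-0.6, -0.6, -3.3]
opening: 0.0195
gripper_force: 30.0
clock: 11.5
tool_pos: [0.66, 0.172, 0.2475]
orientation: [179.8, -0.1, -94.2]
force: [-0.6, -0.3, -2.6]
opening: 0.0198
gripper_force: 30.0
delta [-0.06   0.036  1.208] rotz 0.001 from [0.66   0.172  0.2475] [ 1.7981e+02 -8.0000e-02 -9.4190e+01] open 0.0198 F [-0.6 -0.3 -2.6] t 11.5
```

View pics/j4.png

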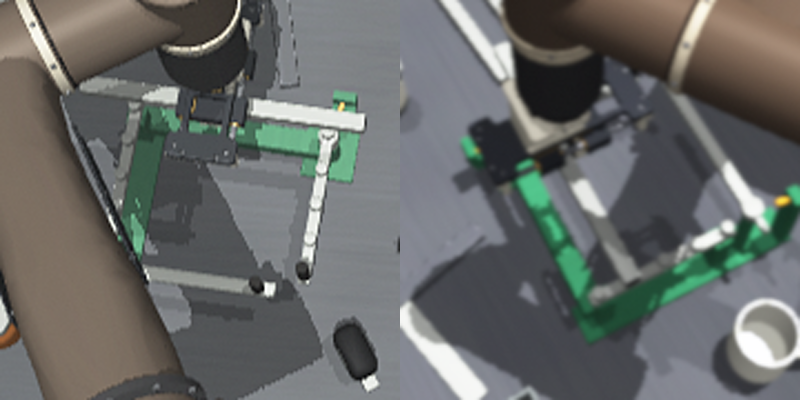

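The held tube is level over the far slot: left half, right end at (360,122), beyond the support rail. I'll lower it.

```bash
python3 -m creep '[{"grip":1,"delta_pos":[-0.06,0.035,0.2],"rotation":[0,0,0]},{"grip":1,"delta_pos":[-0.06,0.035,0.5],"rotation":[0,0,0]},{"grip":1,"delta_pos":[-0.06,0.035,0.8],"rotation":[0,0,0]},{"grip":1,"delta_pos":[-0.06,0.035,0.8],"rotation":[0,0,0]}]'
python3 -m creep '[{"grip":1,"delta_pos":[0,0,0.1],"rotation":[0,0,0]},{"grip":1,"delta_pos":[0,0,0.2],"rotation":[0,0,0]},{"grip":1,"delta_pos":[0,0,0.3],"rotation":[0,0,0]},{"grip":1,"delta_pos":[0,0,0.3],"rotation":[0,0,0]}]'
python3 -c "
from h import *
go((.6568,.1783,.1267),-94.3)"
```

```text
clock: 12.0
tool_pos: [0.6523, 0.1732, 0.1662]
orientation: [179.5, -0.2, -94.4]
force: [0.2, -0.6, -4.1]
opening: 0.0199
gripper_force: 30.0
clock: 12.4
tool_pos: [0.6551, 0.175, 0.1403]
orientation: [179.9, -0.0, -94.3]
force: [-0.4, 0.4, -3.1]
opening: 0.0197
gripper_force: 30.0
delta [-0.034 -0.015  0.136] rotz -0.0 from [0.6551 0.175  0.1403] [ 1.799e+02 -4.000e-02 -9.432e+01] open 0.0197 F [-0.4  0.4 -3.1] t 12.4
```

```bash
python3 -m creep '[{"grip":1,"delta_pos":[-0.03,-0.015,0.05],"rotation":[0,0,0]},{"grip":1,"delta_pos":[-0.03,-0.015,0.1],"rotation":[0,0,0]},{"grip":1,"delta_pos":[-0.03,-0.015,0.12],"rotation":[0,0,0]},{"grip":1,"delta_pos":[-0.03,-0.015,0.13],"rotation":[0,0,0]}]'
```

```text
clock: 12.8
tool_pos: [0.6574, 0.1782, 0.1283]
orientation: [180.0, -0.0, -94.3]
force: [-0.1, 0.4, -3.2]
opening: 0.0197
gripper_force: 30.0
```

```bash
python3 -m creep '[{"grip":1,"delta_pos":[0,0,0.02],"rotation":[0,0,0]},{"grip":1,"delta_pos":[0,0,0.02],"rotation":[0,0,0]},{"grip":0.65,"delta_pos":[0,0,0.02],"rotation":[0,0,0]},{"grip":0.65,"delta_pos":[0,0,0.02],"rotation":[0,0,0]},{"grip":0.65,"delta_pos":[0,0,0.02],"rotation":[0,0,0]}]'
python3 -m creep '[{"grip":0.65,"delta_pos":[0,0,-0.2],"rotation":[0,0,0]},{"grip":0.65,"delta_pos":[0,0,-0.5],"rotation":[0,0,0]},{"grip":0.6,"delta_pos":[0,0,-1],"rotation":[0,0,0]},{"grip":0.6,"delta_pos":[0,0,-1],"rotation":[0,0,0]}]'
python3 -c "
from h import *
go((.5605,-.2198,.25),-87.5)"
```

```text
clock: 13.3
tool_pos: [0.6578, 0.1783, 0.127]
orientation: [-180.0, 0.0, -94.3]
force: [0.5, 0.1, -0.2]
opening: 0.0301
gripper_force: 0.0
clock: 13.7
tool_pos: [0.661, 0.1792, 0.2349]
orientation: [-179.4, 0.3, -94.2]
force: [0.2, -0.1, 0.3]
opening: 0.0343
gripper_force: 0.0
delta [ 4.053  0.708 -0.151] rotz -0.075 from [0.661  0.1792 0.2349] [-179.35    0.27  -94.23] open 0.0343 F [ 0.2 -0.1  0.3] t 13.7
```

```bash
python3 -m creep '[{"grip":0.5,"delta_pos":[1,0.17,-0.1],"rotation":[0,0,-0.04]},{"grip":0.5,"delta_pos":[1,0.17,-0.1],"rotation":[0,0,-0.04]},{"grip":0.5,"delta_pos":[1,0.17,-0.1],"rotation":[0,0,-0.04]}]'
python3 -m creep '[{"grip":0.5,"delta_pos":[1,0.17,0],"rotation":[0,0,-0.035]},{"grip":0.5,"delta_pos":[1,0.17,0],"rotation":[0,0,-0.035]},{"grip":0.5,"delta_pos":[1,0.17,0],"rotation":[0,0,-0.035]}]'
cat > tubes.py <<'E'
from h import *
T=ctrl.snapshot("top");S=ctrl.snapshot("scene")
# tubes: white elongated blobs; rays through ends, onto z=.02 (bench) and .12 (on rails), plus triangulated centre
out={}
for n,s in(("T",T),("S",S)):
    hsv=cv2.cvtColor(s["color"],cv2.COLOR_RGB2HSV); m=((hsv[...,2]>185)&(hsv[...,1]<40)).astype(np.uint8)
    out[n]=[]
    for c in cv2.findContours(m,cv2.RETR_EXTERNAL,cv2.CHAIN_APPROX_NONE)[0]:
        r=cv2.minAreaRect(c); L,W=max(r[1]),min(r[1])
        if L<40 or not 3<W<16: continue
        bx=cv2.boxPoints(r); j=min((1,2,3),key=lambda j:np.linalg.norm(bx[0]-bx[j])); o=[k for k in(1,2,3) if k!=j]
        e=[(bx[0]+bx[j])/2,bx[o].mean(0)]
        for z in(.02,.12):
            a,b=cast(s,e[0],z),cast(s,e[1],z); l=np.linalg.norm(a-b); C=(a+b)/2
            if .32<l<.36 and .3<C[0]<.85: 
                d=a-b; out[n].append((z,C,e)); print(n,z,C.round(4),"len",l.round(3),"yaw",round(np.degrees(np.arctan2(d[1],d[0]))%180,1))
for z,C,e in out["T"]:
    for z2,C2,e2 in out["S"]:
        if z==z2==.02 and np.linalg.norm(C-C2)<.02:
            if np.dot(proj(T,cast(S,e2[0],z))-e[0],e[1]-e[0])>np.dot(proj(T,cast(S,e2[1],z))-e[0],e[1]-e[0]): e2=e2[::-1]
            X=[tri(T,e[i],S,e2[i])[0] for i in(0,1)]; print("tri",((X[0]+X[1])/2).round(4),"yaw",round(np.degrees(np.arctan2(*(X[0]-X[1])[1::-1]))%180,1))
E
python3 tubes.py; python3 -c "
from h import *
go((.5605,-.2198,.25),-87.5)"
```

```text
clock: 14.0
tool_pos: [0.6321, 0.0757, 0.2382]
orientation: [-179.9, 0.0, -90.9]
force: [0.3, 0.9, -0.1]
opening: 0.0437
gripper_force: 0.0
clock: 14.3
tool_pos: [0.6137, -0.0242, 0.2371]
orientation: [-180.0, -0.0, -87.8]
force: [0.5, 0.2, 1.0]
opening: 0.0439
gripper_force: 0.0
T 0.02 [ 0.5628 -0.2217  0.02  ] len 0.338 yaw 92.6
T 0.02 [ 0.6265 -0.2408  0.02  ] len 0.337 yaw 92.7
delta [ 1.962  0.623 -0.13 ] rotz -0.002 from [ 0.6148 -0.0213  0.237 ] [-1.7994e+02  1.0000e-02 -8.7680e+01] open 0.0441 F [-0.2  0.2  0.2] t 14.4
```

Tube2 has been knocked to about (0.624, -0.239), and tube1 is unmoved. Tube1 goes next.

```bash
python3 -m creep '[{"grip":0.5,"delta_pos":[1,0.31,0],"rotation":[0,0,0]},{"grip":0.5,"delta_pos":[1,0.31,0],"rotation":[0,0,0]},{"grip":0.5,"delta_pos":[1,0.31,0],"rotation":[0,0,0]}]'
python3 -m creep '[{"grip":0.5,"delta_pos":[0.96,0.31,0],"rotation":[0,0,0]},{"grip":0.5,"delta_pos":[0.96,0.31,0.2],"rotation":[0,0,0]},{"grip":0.5,"delta_pos":[0.96,0.31,0.6],"rotation":[0,0,0]},{"grip":0.5,"delta_pos":[0.96,0.31,1],"rotation":[0,0,0]},{"grip":0.5,"delta_pos":[0.96,0.31,1],"rotation":[0,0,0]}]'
python3 -c "
from h import *
go((.5605,-.2198,.0267),-87.5)"
```

```text
clock: 14.7
tool_pos: [0.5873, -0.1238, 0.2367]
orientation: [180.0, -0.0, -87.7]
force: [0.3, -0.0, -0.5]
opening: 0.044
gripper_force: 0.0
clock: 15.2
tool_pos: [0.5583, -0.2173, 0.1313]
orientation: [179.5, 0.1, -87.6]
force: [-0.0, -0.1, 0.3]
opening: 0.0437
gripper_force: 0.0
delta [ 0.026 -0.021  1.046] rotz -0.001 from [ 0.5583 -0.2173  0.1313] [ 1.7949e+02  1.3000e-01 -8.7600e+01] open 0.0437 F [-0.  -0.1  0.3] t 15.2
```

```bash
python3 -m creep '[{"grip":0.5,"delta_pos":[0,0,0.3],"rotation":[0,0,0]},{"grip":0.5,"delta_pos":[0,0,0.6],"rotation":[0,0,0]},{"grip":0.5,"delta_pos":[0,0,0.8],"rotation":[0,0,0]},{"grip":0.5,"delta_pos":[0,0,0.9],"rotation":[0,0,0]},{"grip":0.5,"delta_pos":[0,0,0.9],"rotation":[0,0,0]}]'
python3 -m creep '[{"grip":0.5,"delta_pos":[0,0,0.05],"rotation":[0,0,0]},{"grip":0.5,"delta_pos":[0,0,0.1],"rotation":[0,0,0]},{"grip":0.5,"delta_pos":[0,0,0.15],"rotation":[0,0,0]},{"grip":0.5,"delta_pos":[0,0,0.18],"rotation":[0,0,0]},{"grip":0.5,"delta_pos":[0,0,0.18],"rotation":[0,0,0]}]'
python3 -c "
from h import *
go((.5605,-.2198,.0267),-87.5)"
```

```text
clock: 15.7
tool_pos: [0.562, -0.2178, 0.0467]
orientation: [180.0, -0.0, -87.5]
force: [-0.0, 0.7, -0.2]
opening: 0.0437
gripper_force: 0.0
clock: 16.2
tool_pos: [0.561, -0.2185, 0.0282]
orientation: [180.0, 0.0, -87.6]
force: [-0.3, 0.6, -0.4]
opening: 0.0438
gripper_force: 0.0
delta [0.013 0.006 0.015] rotz -0.001 from [ 0.561  -0.2185  0.0282] [ 1.7996e+02  1.0000e-02 -8.7560e+01] open 0.0438 F [-0.3  0.6 -0.4] t 16.2
```

```bash
python3 -m creep '[{"grip":1,"delta_pos":[0.01,0,0.015],"rotation":[0,0,0]},{"grip":1,"delta_pos":[0.01,0,0.015],"rotation":[0,0,0]},{"grip":1,"delta_pos":[0.01,0,0.015],"rotation":[0,0,0]},{"grip":1,"delta_pos":[0.01,0,0.015],"rotation":[0,0,0]},{"grip":1,"delta_pos":[0.01,0,0.015],"rotation":[0,0,0]}]'
python3 -m creep '[{"grip":1,"delta_pos":[0,0,0],"rotation":[0,0,0]},{"grip":1,"delta_pos":[0,0,-0.1],"rotation":[0,0,0]},{"grip":1,"delta_pos":[0,0,-0.3],"rotation":[0,0,0]},{"grip":1,"delta_pos":[0,0,-0.6],"rotation":[0,0,0]},{"grip":1,"delta_pos":[0,0,-0.9],"rotation":[0,0,0]}]'
python3 -m creep '[{"grip":1,"delta_pos":[0,0,-0.4],"rotation":[0,0,0]},{"grip":1,"delta_pos":[0,0,-0.8],"rotation":[0,0,0]},{"grip":1,"delta_pos":[0,0,-1],"rotation":[0,0,0]},{"grip":1,"delta_pos":[0,0,-1.0],"rotation":[0,0,0]}]'
python3 -c "
from h import *
go((.588+.02293,.1835-.00172,.25),-94.3)"
```

```text
clock: 16.7
tool_pos: [0.5607, -0.2195, 0.0271]
orientation: [179.9, 0.0, -87.6]
force: [-3.3, -0.1, 1.3]
opening: 0.0198
gripper_force: 30.0
clock: 17.2
tool_pos: [0.5612, -0.2192, 0.1179]
orientation: [180.0, 0.0, -87.5]
force: [1.4, -0.2, -4.9]
opening: 0.0198
gripper_force: 30.0
clock: 17.6
tool_pos: [0.5633, -0.2197, 0.2213]
orientation: [-179.6, -0.1, -87.5]
force: [0.4, 0.1, -5.3]
opening: 0.0196
gripper_force: 30.0
delta [-3.99  -0.65  -0.287] rotz 0.075 from [ 0.5633 -0.2197  0.2213] [-1.7958e+02 -7.0000e-02 -8.7520e+01] open 0.0196 F [ 0.4  0.1 -5.3] t 17.6
```

```bash
python3 -c "
from h import *
go((.5651,.1852,.25),-94.3)"
```

```text
delta [-4.044 -0.193 -0.287] rotz 0.075 from [ 0.5633 -0.2197  0.2213] [-1.7958e+02 -7.0000e-02 -8.7520e+01] open 0.0196 F [ 0.4  0.1 -5.3] t 17.6
```

```bash
python3 -m creep '[{"grip":1,"delta_pos":[-0.2,0,-0.3],"rotation":[0,0,0]},{"grip":1,"delta_pos":[-0.6,-0.05,-0.3],"rotation":[0,0,0]},{"grip":1,"delta_pos":[-1,-0.05,-0.3],"rotation":[0,0,0]},{"grip":1,"delta_pos":[-1,-0.05,-0.3],"rotation":[0,0,0]}]'
python3 -m creep '[{"grip":1,"delta_pos":[-0.4,-0.02,0],"rotation":[0,0,0]},{"grip":1,"delta_pos":[-0.8,-0.04,0],"rotation":[0,0,0]},{"grip":1,"delta_pos":[-1,-0.05,0],"rotation":[0,0,0]}]'
python3 -m creep '[{"grip":1,"delta_pos":[-0.4,-0.02,0],"rotation":[0,0,0]},{"grip":1,"delta_pos":[-0.8,-0.04,0],"rotation":[0,0,0]},{"grip":1,"delta_pos":[-1,-0.05,0],"rotation":[0,0,0.075]}]'
python3 -m creep '[{"grip":1,"delta_pos":[-0.4,-0.02,0],"rotation":[0,0,0.03]},{"grip":1,"delta_pos":[-0.7,-0.03,0],"rotation":[0,0,0.03]},{"grip":1,"delta_pos":[-1,-0.05,0],"rotation":[0,0,0.03]},{"grip":1,"delta_pos":[-1,-0.05,0],"rotation":[0,0,0.03]}]'
python3 -c "
from h import *
go((.5651,.1852,.1267),-94.3)"
```

```text
clock: 18.0
tool_pos: [0.5614, -0.1155, 0.2457]
orientation: [179.9, 0.1, -87.4]
force: [0.3, -0.4, -4.1]
opening: 0.0198
gripper_force: 30.0
clock: 18.3
tool_pos: [0.5621, -0.017, 0.2455]
orientation: [179.9, 0.0, -87.5]
force: [-0.4, -0.1, -5.3]
opening: 0.02
gripper_force: 30.0
clock: 18.6
tool_pos: [0.5629, 0.0833, 0.2455]
orientation: [179.9, 0.0, -94.3]
force: [0.1, 0.2, -3.8]
opening: 0.0195
gripper_force: 30.0
clock: 19.0
tool_pos: [0.5759, 0.1833, 0.245]
orientation: [179.9, -0.0, -96.9]
force: [-0.0, -0.8, -4.1]
opening: 0.0196
gripper_force: 30.0
delta [-0.006  0.11   1.183] rotz -0.028 from [0.5759 0.1833 0.245 ] [ 1.799e+02 -2.000e-02 -9.685e+01] open 0.0196 F [-0.  -0.8 -4.1] t 19.0
```

```bash
python3 -m creep '[{"grip":1,"delta_pos":[0,0.11,0.2],"rotation":[0,0,-0.028]},{"grip":1,"delta_pos":[0,0.11,0.5],"rotation":[0,0,-0.028]},{"grip":1,"delta_pos":[0,0.11,0.8],"rotation":[0,0,-0.028]},{"grip":1,"delta_pos":[0,0.11,0.8],"rotation":[0,0,-0.028]},{"grip":1,"delta_pos":[0,0.11,0.8],"rotation":[0,0,-0.028]}]'
python3 -c "
from h import *
go((.5651,.1852,.1267),-94.3)"
```

```text
clock: 19.5
tool_pos: [0.5649, 0.181, 0.1666]
orientation: [179.9, -0.1, -94.5]
force: [0.1, 0.6, -3.6]
opening: 0.0199
gripper_force: 30.0
delta [-0.042  0.001  0.399] rotz -0.002 from [0.5649 0.181  0.1666] [ 1.7992e+02 -1.0000e-01 -9.4470e+01] open 0.0199 F [ 0.1  0.6 -3.6] t 19.5
```

```bash
python3 -m creep '[{"grip":1,"delta_pos":[-0.03,0,0.1],"rotation":[0,0,0]},{"grip":1,"delta_pos":[-0.03,0,0.2],"rotation":[0,0,0]},{"grip":1,"delta_pos":[-0.03,0,0.3],"rotation":[0,0,0]},{"grip":1,"delta_pos":[-0.03,0,0.37],"rotation":[0,0,0]},{"grip":1,"delta_pos":[-0.03,0,0.37],"rotation":[0,0,0]}]'
python3 -c "
from h import *
go((.5651,.1852,.1267),-94.3)"
```

```text
clock: 20.0
tool_pos: [0.5645, 0.1841, 0.1287]
orientation: [179.9, -0.1, -94.5]
force: [-0.7, -0.5, -4.5]
opening: 0.0196
gripper_force: 30.0
delta [-0.011 -0.005  0.02 ] rotz -0.002 from [0.5645 0.1841 0.1287] [ 1.7989e+02 -8.0000e-02 -9.4480e+01] open 0.0196 F [-0.7 -0.5 -4.5] t 20.0
```

```bash
python3 -m creep '[{"grip":1,"delta_pos":[0,0,0.025],"rotation":[0,0,0]},{"grip":1,"delta_pos":[0,0,0.025],"rotation":[0,0,0]},{"grip":0.65,"delta_pos":[0,0,0.025],"rotation":[0,0,0]},{"grip":0.65,"delta_pos":[0,0,0.025],"rotation":[0,0,0]},{"grip":0.65,"delta_pos":[0,0,0.025],"rotation":[0,0,0]}]'
python3 -m creep '[{"grip":0.65,"delta_pos":[0,0,-0.2],"rotation":[0,0,0]},{"grip":0.65,"delta_pos":[0,0,-0.5],"rotation":[0,0,0]},{"grip":0.6,"delta_pos":[0,0,-1],"rotation":[0,0,0]},{"grip":0.6,"delta_pos":[0,0,-1],"rotation":[0,0,0]}]'
python3 tubes.py; python3 -c "
from h import *
go((.6243,-.2388,.25),-87.3)"
```

```text
clock: 20.5
tool_pos: [0.5658, 0.1848, 0.1284]
orientation: [-179.9, 0.0, -94.5]
force: [-0.4, -0.1, 0.1]
opening: 0.0298
gripper_force: 0.0
clock: 20.9
tool_pos: [0.5687, 0.1859, 0.2353]
orientation: [-179.4, 0.3, -94.4]
force: [0.9, 0.1, -0.3]
opening: 0.0352
gripper_force: 0.0
T 0.02 [ 0.6265 -0.2408  0.02  ] len 0.337 yaw 92.7
S 0.02 [ 0.6216 -0.237   0.02  ] len 0.338 yaw 92.5
tri [ 0.6238 -0.2385  0.0211] yaw 92.6
delta [ 4.18  -0.912 -0.203] rotz -0.08 from [0.566  0.1851 0.2297] [-1.7981e+02  1.6000e-01 -9.4470e+01] open 0.0349 F [-0.5 -0.5 -0.5] t 21.0
```

```bash
python3 -m creep '[{"grip":0.5,"delta_pos":[1,-0.22,-0.1],"rotation":[0,0,0]},{"grip":0.5,"delta_pos":[1,-0.22,-0.1],"rotation":[0,0,0]},{"grip":0.5,"delta_pos":[1,-0.22,-0.1],"rotation":[0,0,0]}]'
python3 -m creep '[{"grip":0.5,"delta_pos":[1,-0.22,0],"rotation":[0,0,0]},{"grip":0.5,"delta_pos":[1,-0.22,0],"rotation":[0,0,0]},{"grip":0.5,"delta_pos":[1,-0.22,0],"rotation":[0,0,0]}]'
python3 -m creep '[{"grip":0.5,"delta_pos":[1,-0.22,0],"rotation":[0,0,0]},{"grip":0.5,"delta_pos":[1,-0.22,0],"rotation":[0,0,0]},{"grip":0.5,"delta_pos":[1,-0.22,0],"rotation":[0,0,0]}]'
python3 -m creep '[{"grip":0.5,"delta_pos":[1,-0.22,0],"rotation":[0,0,-0.08]},{"grip":0.5,"delta_pos":[1,-0.22,0],"rotation":[0,0,-0.08]},{"grip":0.5,"delta_pos":[1,-0.22,0],"rotation":[0,0,-0.08]},{"grip":0.5,"delta_pos":[1,-0.22,0],"rotation":[0,0,-0.08]}]'
python3 tubes.py; python3 -c "
from h import *
go((.6240,-.2387,.0267),-87.4)
for n in('top','scene'): cv2.imwrite(f'pics/{n}5.png',ctrl.snapshot(n)['color'][:,:,::-1])
a=cv2.resize(cv2.imread('pics/top5.png')[140:320,160:340],(400,400),interpolation=2);b=cv2.resize(cv2.imread('pics/scene5.png')[230:410,240:420],(400,400),interpolation=2);cv2.imwrite('pics/j5.png',np.hstack([a,b]))"
```

```text
clock: 21.3
tool_pos: [0.5792, 0.0791, 0.2372]
orientation: [180.0, -0.1, -94.7]
force: [-0.4, 0.3, -0.9]
opening: 0.0432
gripper_force: 0.0
clock: 21.6
tool_pos: [0.5931, -0.0225, 0.2364]
orientation: [179.9, -0.1, -94.7]
force: [0.1, 1.3, -0.0]
opening: 0.044
gripper_force: 0.0
clock: 21.9
tool_pos: [0.6074, -0.1237, 0.2361]
orientation: [179.9, -0.1, -94.7]
force: [-0.4, -0.0, -0.1]
opening: 0.0438
gripper_force: 0.0
clock: 22.3
tool_pos: [0.6214, -0.2218, 0.236]
orientation: [179.9, 0.0, -87.4]
force: [-0.5, 1.2, -0.3]
opening: 0.0438
gripper_force: 0.0
S 0.02 [0.5504 0.1704 0.02  ] len 0.331 yaw 86.6
delta [ 0.186 -0.015  2.101] rotz 0.001 from [ 0.6216 -0.2202  0.2368] [ 1.7994e+02  2.0000e-02 -8.7270e+01] open 0.0437 F [ 0.4 -0.1  0.5] t 22.4
```

View pics/j5.png

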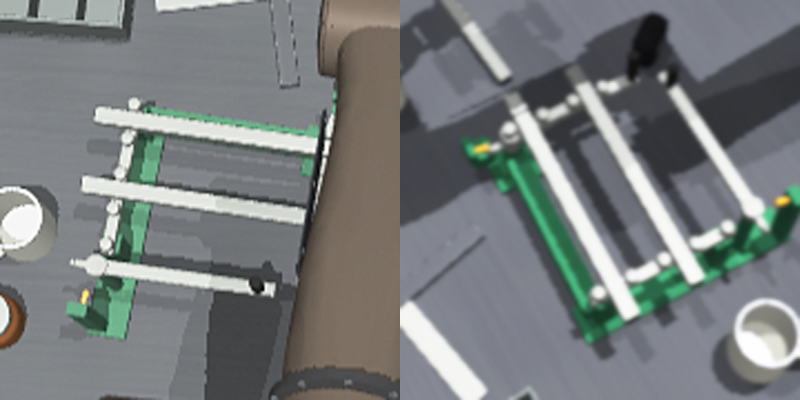

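Two tubes lie in their slots, one between the last pins and one in slot -23, parallel and level in both views. Now tube2.

```bash
python3 -m creep '[{"grip":0.5,"delta_pos":[0.18,-0.015,0.3],"rotation":[0,0,0]},{"grip":0.5,"delta_pos":[0.18,-0.015,0.7],"rotation":[0,0,0]},{"grip":0.5,"delta_pos":[0.18,-0.015,1],"rotation":[0,0,0]},{"grip":0.5,"delta_pos":[0.18,-0.015,1],"rotation":[0,0,0]}]'
python3 -m creep '[{"grip":0.5,"delta_pos":[0,0,0.3],"rotation":[0,0,0]},{"grip":0.5,"delta_pos":[0,0,0.6],"rotation":[0,0,0]},{"grip":0.5,"delta_pos":[0,0,0.8],"rotation":[0,0,0]},{"grip":0.5,"delta_pos":[0,0,0.9],"rotation":[0,0,0]},{"grip":0.5,"delta_pos":[0,0,0.9],"rotation":[0,0,0]}]'
python3 -c "
from h import *
go((.6240,-.2387,.0267),-87.4)"
```

```text
clock: 22.9
tool_pos: [0.6215, -0.2372, 0.1331]
orientation: [179.6, 0.1, -87.2]
force: [-0.5, 0.4, 0.2]
opening: 0.0437
gripper_force: 0.0
clock: 23.4
tool_pos: [0.6244, -0.2384, 0.0477]
orientation: [180.0, -0.0, -87.2]
force: [0.5, 0.0, 0.0]
opening: 0.0441
gripper_force: 0.0
delta [0.003 0.004 0.21 ] rotz 0.002 from [ 0.6244 -0.2384  0.0477] [ 1.7997e+02 -1.0000e-02 -8.7210e+01] open 0.0441 F [0.5 0.  0. ] t 23.4
```

```bash
python3 -m creep '[{"grip":0.5,"delta_pos":[0,0,0.07],"rotation":[0,0,0]},{"grip":0.5,"delta_pos":[0,0,0.14],"rotation":[0,0,0]},{"grip":0.5,"delta_pos":[0,0,0.2],"rotation":[0,0,0]},{"grip":0.5,"delta_pos":[0,0,0.2],"rotation":[0,0,0]}]'
python3 -m creep '[{"grip":1,"delta_pos":[0,0,0],"rotation":[0,0,0]},{"grip":1,"delta_pos":[0,0,0],"rotation":[0,0,0]},{"grip":1,"delta_pos":[0,0,0],"rotation":[0,0,0]},{"grip":1,"delta_pos":[0,0,0],"rotation":[0,0,0]},{"grip":1,"delta_pos":[0,0,0],"rotation":[0,0,0]}]'
python3 -m creep '[{"grip":1,"delta_pos":[0,0,0],"rotation":[0,0,0]},{"grip":1,"delta_pos":[0,0,-0.1],"rotation":[0,0,0]},{"grip":1,"delta_pos":[0,0,-0.3],"rotation":[0,0,0]},{"grip":1,"delta_pos":[0,0,-0.6],"rotation":[0,0,0]},{"grip":1,"delta_pos":[0,0,-0.9],"rotation":[0,0,0]}]'
python3 -m creep '[{"grip":1,"delta_pos":[0,0,-0.4],"rotation":[0,0,0]},{"grip":1,"delta_pos":[0,0,-0.8],"rotation":[0,0,0]},{"grip":1,"delta_pos":[0,0,-1],"rotation":[0,0,0]},{"grip":1,"delta_pos":[0,0,-1.0],"rotation":[0,0,0]}]'
python3 -c "
from h import *
go((.588-.0688,.1835+.0052,.26),-94.3)"
```

```text
clock: 23.8
tool_pos: [0.6237, -0.2389, 0.0269]
orientation: [179.9, 0.0, -87.3]
force: [-1.0, -0.3, -0.3]
opening: 0.0439
gripper_force: 0.0
clock: 24.3
tool_pos: [0.6239, -0.2391, 0.0278]
orientation: [180.0, -0.0, -87.3]
force: [-2.2, 0.7, 2.1]
opening: 0.0198
gripper_force: 30.0
clock: 24.8
tool_pos: [0.6237, -0.2388, 0.1181]
orientation: [179.9, 0.0, -87.3]
force: [0.3, -1.4, -4.0]
opening: 0.0196
gripper_force: 30.0
clock: 25.2
tool_pos: [0.6259, -0.2393, 0.2219]
orientation: [-179.6, -0.1, -87.3]
force: [0.4, -0.4, -4.4]
opening: 0.0197
gripper_force: 30.0
delta [-4.326  0.86  -0.381] rotz 0.078 from [ 0.6259 -0.2393  0.2219] [-1.7961e+02 -8.0000e-02 -8.7250e+01] open 0.0197 F [ 0.4 -0.4 -4.4] t 25.2
```

```bash
python3 -m creep '[{"grip":1,"delta_pos":[-0.2,0,-0.35],"rotation":[0,0,0]},{"grip":1,"delta_pos":[-0.6,0.12,-0.35],"rotation":[0,0,0]},{"grip":1,"delta_pos":[-1,0.2,-0.35],"rotation":[0,0,0]},{"grip":1,"delta_pos":[-1,0.2,-0.35],"rotation":[0,0,0]}]'
python3 -m creep '[{"grip":1,"delta_pos":[-0.4,0.08,0],"rotation":[0,0,0]},{"grip":1,"delta_pos":[-0.8,0.16,0],"rotation":[0,0,0]},{"grip":1,"delta_pos":[-1,0.2,0],"rotation":[0,0,0]}]'
python3 -m creep '[{"grip":1,"delta_pos":[-0.4,0.08,0],"rotation":[0,0,0]},{"grip":1,"delta_pos":[-0.8,0.16,0],"rotation":[0,0,0]},{"grip":1,"delta_pos":[-1,0.2,0],"rotation":[0,0,0]}]'
python3 -m creep '[{"grip":1,"delta_pos":[-0.4,0.08,0],"rotation":[0,0,0.078]},{"grip":1,"delta_pos":[-0.7,0.14,0],"rotation":[0,0,0.078]},{"grip":1,"delta_pos":[-1,0.2,0],"rotation":[0,0,0.078]},{"grip":1,"delta_pos":[-1.0,0.2,0],"rotation":[0,0,0.078]}]'
python3 -c "
from h import *
go((.5192,.1887,.1267),-94.3)"
```

```text
clock: 25.6
tool_pos: [0.5977, -0.1362, 0.2514]
orientation: [179.9, 0.1, -87.1]
force: [1.7, -1.2, -3.4]
opening: 0.0196
gripper_force: 30.0
clock: 25.9
tool_pos: [0.5732, -0.0389, 0.2509]
orientation: [179.9, 0.0, -87.2]
force: [0.9, -0.4, -3.3]
opening: 0.0197
gripper_force: 30.0
clock: 26.2
tool_pos: [0.5485, 0.0601, 0.251]
orientation: [179.9, 0.0, -87.2]
force: [0.8, -0.0, -4.2]
opening: 0.0196
gripper_force: 30.0
clock: 26.6
tool_pos: [0.524, 0.1594, 0.251]
orientation: [179.9, -0.0, -94.1]
force: [1.1, -0.4, -3.5]
opening: 0.02
gripper_force: 30.0
delta [-0.289  0.069  1.243] rotz 0.002 from [0.524  0.1594 0.251 ] [ 1.7989e+02 -1.0000e-02 -9.4140e+01] open 0.02 F [ 1.1 -0.4 -3.5] t 26.6
```

```bash
python3 -m creep '[{"grip":1,"delta_pos":[-0.29,0.07,0],"rotation":[0,0,0.002]},{"grip":1,"delta_pos":[-0.29,0.07,0.15],"rotation":[0,0,0.002]},{"grip":1,"delta_pos":[-0.29,0.07,0.4],"rotation":[0,0,0.002]},{"grip":1,"delta_pos":[-0.29,0.07,0.6],"rotation":[0,0,0.002]},{"grip":1,"delta_pos":[-0.29,0.07,0.6],"rotation":[0,0,0.002]}]'
python3 -c "
from h import *
go((.5192,.1887,.1267),-94.3)"
```

```text
clock: 27.1
tool_pos: [0.5182, 0.1846, 0.1886]
orientation: [179.6, -0.2, -94.5]
force: [-0.1, -0.4, -4.9]
opening: 0.0197
gripper_force: 30.0
delta [-0.042 -0.007  0.619] rotz -0.002 from [0.5182 0.1846 0.1886] [179.65  -0.24 -94.52] open 0.0197 F [-0.1 -0.4 -4.9] t 27.1
```

```bash
python3 -m creep '[{"grip":1,"delta_pos":[-0.02,0,0.15],"rotation":[0,0,0]},{"grip":1,"delta_pos":[-0.02,0,0.3],"rotation":[0,0,0]},{"grip":1,"delta_pos":[-0.02,0,0.45],"rotation":[0,0,0]},{"grip":1,"delta_pos":[-0.02,0,0.55],"rotation":[0,0,0]},{"grip":1,"delta_pos":[-0.02,0,0.55],"rotation":[0,0,0]}]'
python3 -c "
from h import *
go((.5192,.1887,.1267),-94.3)"
```

```text
clock: 27.6
tool_pos: [0.52, 0.1876, 0.1365]
orientation: [179.9, -0.1, -94.5]
force: [-0.7, 0.8, -3.4]
opening: 0.0199
gripper_force: 30.0
delta [-0.011  0.009  0.098] rotz -0.002 from [0.52   0.1876 0.1365] [ 1.7989e+02 -9.0000e-02 -9.4500e+01] open 0.0199 F [-0.7  0.8 -3.4] t 27.6
```

```bash
python3 -m creep '[{"grip":1,"delta_pos":[-0.01,0.01,0.04],"rotation":[0,0,0]},{"grip":1,"delta_pos":[-0.01,0.01,0.08],"rotation":[0,0,0]},{"grip":1,"delta_pos":[-0.01,0.01,0.1],"rotation":[0,0,0]},{"grip":1,"delta_pos":[-0.01,0.01,0.1],"rotation":[0,0,0]}]'
python3 -m creep '[{"grip":0.72,"delta_pos":[0,0,0],"rotation":[0,0,0]},{"grip":0.72,"delta_pos":[0,0,0],"rotation":[0,0,0]},{"grip":0.72,"delta_pos":[0,0,0],"rotation":[0,0,0]},{"grip":0.72,"delta_pos":[0,0,0],"rotation":[0,0,0]}]'
python3 -m creep '[{"grip":0.72,"delta_pos":[0,0,-0.1],"rotation":[0,0,0]},{"grip":0.72,"delta_pos":[0,0,-0.2],"rotation":[0,0,0]},{"grip":0.72,"delta_pos":[0,0,-0.5],"rotation":[0,0,0]},{"grip":0.4,"delta_pos":[0,0,-1],"rotation":[0,0,0]},{"grip":0.4,"delta_pos":[0,0,-1],"rotation":[0,0,0]}]'
python3 -c "
from h import *
go((.4628,.121,.25),-45)"
```

```text
clock: 28.0
tool_pos: [0.5198, 0.1894, 0.1278]
orientation: [-180.0, 0.0, -94.5]
force: [0.4, -0.2, -3.0]
opening: 0.0195
gripper_force: 30.0
clock: 28.4
tool_pos: [0.5199, 0.1894, 0.1279]
orientation: [-180.0, 0.0, -94.5]
force: [-0.8, -0.3, -0.7]
opening: 0.0243
gripper_force: 0.0
clock: 28.9
tool_pos: [0.523, 0.1908, 0.2356]
orientation: [-179.4, 0.4, -94.4]
force: [0.9, 0.1, 0.8]
opening: 0.0358
gripper_force: 0.0
delta [ 0.743  0.547 -0.144] rotz -0.549 from [0.523  0.1908 0.2356] [-179.41    0.36  -94.4 ] open 0.0358 F [0.9 0.1 0.8] t 28.9
```

```bash
python3 -m creep '[{"grip":0.4,"delta_pos":[1,0.25,-0.15],"rotation":[0,0,0]},{"grip":0.4,"delta_pos":[1,0.25,-0.15],"rotation":[0,0,0]},{"grip":0.4,"delta_pos":[1,0.25,-0.15],"rotation":[0,0,0]}]'
python3 -m creep '[{"grip":0.4,"delta_pos":[1,0.25,0],"rotation":[0,0,0]},{"grip":0.4,"delta_pos":[1,0.25,0],"rotation":[0,0,0]},{"grip":0.4,"delta_pos":[1,0.25,0],"rotation":[0,0,0]}]'
python3 -m creep '[{"grip":0.4,"delta_pos":[1,0.25,0],"rotation":[0,0,0]},{"grip":0.4,"delta_pos":[1,0.25,0],"rotation":[0,0,0]},{"grip":0.4,"delta_pos":[1,0.25,0],"rotation":[0,0,0]}]'
python3 -m creep '[{"grip":0.4,"delta_pos":[1,0.25,0],"rotation":[0,0,-0.4]},{"grip":0.4,"delta_pos":[1,0.25,0],"rotation":[0,0,-0.4]},{"grip":0.4,"delta_pos":[1,0.25,0],"rotation":[0,0,-0.4]},{"grip":0.4,"delta_pos":[1,0.25,0],"rotation":[0,0,-0.4]},{"grip":0.4,"delta_pos":[1,0.25,0],"rotation":[0,0,-0.4]}]'
python3 tubes.py; python3 -c "
from h import *
go((.4628,.121,.25),-45)
for n in('top','scene'): cv2.imwrite(f'pics/{n}6.png',ctrl.snapshot(n)['color'][:,:,::-1])
a=cv2.resize(cv2.imread('pics/top6.png')[140:320,160:340],(400,400),interpolation=2);b=cv2.resize(cv2.imread('pics/scene6.png')[230:410,240:420],(400,400),interpolation=2);cv2.imwrite('pics/j6.png',np.hstack([a,b]))"
```

```text
clock: 29.2
tool_pos: [0.4855, 0.0883, 0.2447]
orientation: [-179.9, 0.1, -94.6]
force: [1.5, 0.1, 0.6]
opening: 0.0514
gripper_force: 0.0
clock: 29.5
tool_pos: [0.4524, -0.0094, 0.2436]
orientation: [-179.9, 0.0, -94.6]
force: [0.3, -0.1, 0.0]
opening: 0.0526
gripper_force: 0.0
clock: 29.8
tool_pos: [0.42, -0.1071, 0.2434]
orientation: [-179.9, 0.0, -94.7]
force: [0.2, 0.5, 0.9]
opening: 0.0527
gripper_force: 0.0
clock: 30.3
tool_pos: [0.3892, -0.2022, 0.2433]
orientation: [-179.9, -0.0, -58.2]
force: [0.4, 0.7, -0.1]
opening: 0.0528
gripper_force: 0.0
delta [-2.365 -2.315 -0.068] rotz -0.149 from [ 0.3894 -0.2017  0.2432] [-1.7994e+02 -5.0000e-02 -5.8430e+01] open 0.0526 F [-0.4  0.   0.3] t 30.4
```

View pics/j6.png

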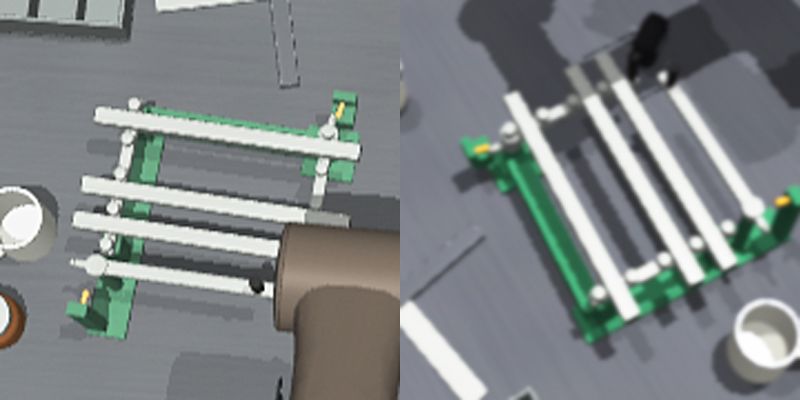

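All three tubes lie parallel between the pins in slots 69, -23 and -69, and their release heights matched the picks. Now the keeper.

```bash
python3 -m creep '[{"grip":0.4,"delta_pos":[-0.79,-0.77,-0.07],"rotation":[0,0,0]},{"grip":0.4,"delta_pos":[-0.79,-0.77,-0.07],"rotation":[0,0,0]},{"grip":0.4,"delta_pos":[-0.79,-0.77,-0.07],"rotation":[0,0,0]}]'
python3 -m creep '[{"grip":0.4,"delta_pos":[-0.79,-0.77,0],"rotation":[0,0,0]},{"grip":0.4,"delta_pos":[-0.79,-0.77,0],"rotation":[0,0,0]},{"grip":0.4,"delta_pos":[-0.79,-0.77,0],"rotation":[0,0,0]}]'
python3 -m creep '[{"grip":0.4,"delta_pos":[-0.79,-0.77,0],"rotation":[0,0,-0.15]},{"grip":0.4,"delta_pos":[-0.79,-0.77,0],"rotation":[0,0,-0.15]},{"grip":0.4,"delta_pos":[-0.79,-0.77,0],"rotation":[0,0,-0.15]},{"grip":0.4,"delta_pos":[-0.79,-0.77,0],"rotation":[0,0,-0.15]}]'
python3 -c "
from h import *
go((.4628,.121,.174),-45)"
```

```text
clock: 30.8
tool_pos: [0.4143, -0.0908, 0.2504]
orientation: [-179.9, -0.0, -58.4]
force: [0.3, -0.8, 0.2]
opening: 0.0528
gripper_force: 0.0
clock: 31.1
tool_pos: [0.4385, 0.0173, 0.25]
orientation: [-179.9, -0.0, -58.4]
force: [-0.5, -0.4, 0.4]
opening: 0.0523
gripper_force: 0.0
clock: 31.5
tool_pos: [0.462, 0.1226, 0.2492]
orientation: [179.9, 0.0, -44.9]
force: [-1.0, -0.9, 0.7]
opening: 0.0525
gripper_force: 0.0
delta [0.017 0.005 0.752] rotz 0.001 from [0.462  0.1226 0.2492] [179.95   0.   -44.92] open 0.0525 F [-1.  -0.9  0.7] t 31.5
```

```bash
python3 -m creep '[{"grip":0.4,"delta_pos":[0.02,0,0.25],"rotation":[0,0,0]},{"grip":0.4,"delta_pos":[0.02,0,0.5],"rotation":[0,0,0]},{"grip":0.4,"delta_pos":[0.02,0,0.75],"rotation":[0,0,0]},{"grip":0.4,"delta_pos":[0.02,0,0.75],"rotation":[0,0,0]}]'
python3 -m creep '[{"grip":1,"delta_pos":[0,0,0],"rotation":[0,0,0]},{"grip":1,"delta_pos":[0,0,0],"rotation":[0,0,0]},{"grip":1,"delta_pos":[0,0,0],"rotation":[0,0,0]},{"grip":1,"delta_pos":[0,0,0],"rotation":[0,0,0]},{"grip":1,"delta_pos":[0,0,0],"rotation":[0,0,0]}]'
python3 -m creep '[{"grip":1,"delta_pos":[0,0,0],"rotation":[0,0,0]},{"grip":1,"delta_pos":[0,0,0],"rotation":[0,0,0]}]'
python3 -c "
from h import *
go((.4628,.121,.174),-45)
o=ctrl.get_obs();H=np.array([.4727,.3175]);p=o['tool_pos'][:2]
print(np.linalg.norm(p-H)); a0=np.degrees(np.arctan2(*(p-H)[::-1]))
y=np.radians(-45);c,s=np.cos(y),np.sin(y)
for a in list(np.arange(a0,-4.3,8.)[1:])+[-4.3]:
    q=H+.2*np.array([np.cos(np.radians(a)),np.sin(np.radians(a))]);w=q-p
    print(round(a+94.3,1),q.round(4),np.round([10*(c*w[0]+s*w[1]),10*(s*w[0]-c*w[1])],2))
"
```

```text
clock: 31.9
tool_pos: [0.4611, 0.1174, 0.1719]
orientation: [179.7, 0.1, -45.1]
force: [-0.4, 0.4, 0.5]
opening: 0.0528
gripper_force: 0.0
clock: 32.4
tool_pos: [0.4629, 0.1192, 0.175]
orientation: [180.0, -0.0, -45.0]
force: [-0.7, -5.0, 0.3]
opening: 0.0182
gripper_force: 1.8
clock: 32.6
tool_pos: [0.463, 0.119, 0.1748]
orientation: [179.9, -0.0, -45.0]
force: [-0.2, -5.7, 3.9]
opening: 0.0154
gripper_force: 30.0
delta [-0.016 -0.013  0.008] rotz 0.0 from [0.463  0.119  0.1748] [ 1.7994e+02 -4.0000e-02 -4.4970e+01] open 0.0154 F [-0.2 -5.7  3.9] t 32.6
0.19875719703359906
9.5 [0.4908 0.1183] [ 0.2  -0.19]
17.5 [0.5184 0.1228] [ 0.36 -0.42]
25.5 [0.545 0.131] [ 0.49 -0.67]
33.5 [0.5703 0.1429] [ 0.59 -0.93]
41.5 [0.5936 0.1582] [ 0.65 -1.2 ]
49.5 [0.6146 0.1766] [ 0.66 -1.48]
57.5 [0.6328 0.1977] [ 0.64 -1.76]
65.5 [0.648  0.2211] [ 0.59 -2.03]
73.5 [0.6597 0.2465] [ 0.49 -2.29]
81.5 [0.6677 0.2732] [ 0.36 -2.54]
89.5 [0.672  0.3008] [ 0.19 -2.76]
90.0 [0.6721 0.3025] [ 0.18 -2.78]
```

```bash
python3 -m creep '[{"grip":1,"delta_pos":[0.2,-0.19,0],"rotation":[0,0,0]},{"grip":1,"delta_pos":[0.36,-0.42,0],"rotation":[0,0,0]},{"grip":1,"delta_pos":[0.49,-0.67,0],"rotation":[0,0,0]},{"grip":1,"delta_pos":[0.59,-0.93,0],"rotation":[0,0,0]},{"grip":1,"delta_pos":[0.59,-0.93,0],"rotation":[0,0,0]}]'
python3 -m creep '[{"grip":1,"delta_pos":[0.06,-0.27,0],"rotation":[0,0,0]},{"grip":1,"delta_pos":[0.07,-0.55,0],"rotation":[0,0,0]},{"grip":1,"delta_pos":[0.05,-0.83,0],"rotation":[0,0,0]},{"grip":1,"delta_pos":[0.05,-0.83,0],"rotation":[0,0,0]}]'
python3 -c "
from h import *
for q in((.648,.2211),(.6597,.2465),(.6677,.2732),(.6721,.3025)): go((*q,.1745),-45)"
```

```text
clock: 33.1
tool_pos: [0.5742, 0.1446, 0.1748]
orientation: [-179.9, -0.1, -44.9]
force: [1.8, -5.3, 5.9]
opening: 0.0152
gripper_force: 30.0
clock: 33.5
tool_pos: [0.6358, 0.2014, 0.1749]
orientation: [-179.9, -0.1, -44.9]
force: [2.9, -2.7, 3.1]
opening: 0.0153
gripper_force: 30.0
delta [-0.053 -0.225  0.004] rotz 0.001 from [0.6358 0.2014 0.1749] [-1.7985e+02 -1.0000e-01 -4.4870e+01] open 0.0153 F [ 2.9 -2.7  3.1] t 33.5
delta [-0.149 -0.488  0.004] rotz 0.001 from [0.6358 0.2014 0.1749] [-1.7985e+02 -1.0000e-01 -4.4870e+01] open 0.0153 F [ 2.9 -2.7  3.1] t 33.5
delta [-0.281 -0.734  0.004] rotz 0.001 from [0.6358 0.2014 0.1749] [-1.7985e+02 -1.0000e-01 -4.4870e+01] open 0.0153 F [ 2.9 -2.7  3.1] t 33.5
delta [-0.456 -0.972  0.004] rotz 0.001 from [0.6358 0.2014 0.1749] [-1.7985e+02 -1.0000e-01 -4.4870e+01] open 0.0153 F [ 2.9 -2.7  3.1] t 33.5
```

```bash
python3 -m creep '[{"grip":1,"delta_pos":[-0.05,-0.22,0],"rotation":[0,0,0]},{"grip":1,"delta_pos":[-0.15,-0.49,0],"rotation":[0,0,0]},{"grip":1,"delta_pos":[-0.28,-0.73,0],"rotation":[0,0,0]},{"grip":1,"delta_pos":[-0.46,-0.98,0],"rotation":[0,0,0]},{"grip":1,"delta_pos":[-0.46,-0.98,0],"rotation":[0,0,0]}]'
python3 -m creep '[{"grip":1,"delta_pos":[0,0,0],"rotation":[0,0,0]},{"grip":1,"delta_pos":[0,0,0],"rotation":[0,0,0]}]'
```

```text
clock: 34.0
tool_pos: [0.6705, 0.303, 0.175]
orientation: [-180.0, -0.1, -44.9]
force: [0.2, 0.3, 4.5]
opening: 0.0154
gripper_force: 30.0
clock: 34.2
tool_pos: [0.6704, 0.3018, 0.1751]
orientation: [-179.8, -0.0, -45.0]
force: [3.6, 1.7, 2.5]
opening: 0.0152
gripper_force: 30.0
```

```bash
python3 -m creep '[{"grip":0.5,"delta_pos":[0,0,0],"rotation":[0,0,0]},{"grip":0.5,"delta_pos":[0,0,0],"rotation":[0,0,0]},{"grip":0.5,"delta_pos":[0,0,0],"rotation":[0,0,0]},{"grip":0.5,"delta_pos":[0,0,-0.4],"rotation":[0,0,0]},{"grip":0.5,"delta_pos":[0,0,-0.9],"rotation":[0,0,0]}]'
python3 -m creep '[{"grip":0.5,"delta_pos":[0.4,0.9,0],"rotation":[0,0,0]},{"grip":0.5,"delta_pos":[0.4,0.9,0],"rotation":[0,0,0]},{"grip":0.5,"delta_pos":[0.4,0.9,0],"rotation":[0,0,0]}]'
python3 -m creep '[{"grip":0.5,"delta_pos":[0.4,0.9,0],"rotation":[0,0,0]},{"grip":0.5,"delta_pos":[0.4,0.9,0],"rotation":[0,0,0]},{"grip":0.5,"delta_pos":[0.4,0.9,0],"rotation":[0,0,0]}]'
python3 -m creep '[{"grip":0.5,"delta_pos":[0.5,0.9,0],"rotation":[0,0,0]},{"grip":0.5,"delta_pos":[0.5,0.9,0],"rotation":[0,0,0]},{"grip":0.5,"delta_pos":[0.5,0.9,0],"rotation":[0,0,0]}]'
python3 -m creep '[{"grip":0.5,"delta_pos":[0.5,0.9,0],"rotation":[0,0,0]},{"grip":0.5,"delta_pos":[0.5,0.9,0],"rotation":[0,0,0]},{"grip":0.5,"delta_pos":[0.5,0.9,0],"rotation":[0,0,0]}]'
python3 -m creep '[{"grip":0.5,"delta_pos":[0.9,0.9,0],"rotation":[0,0,0]},{"grip":0.5,"delta_pos":[0.9,0.9,0],"rotation":[0,0,0]},{"grip":0.5,"delta_pos":[0.9,0.9,0],"rotation":[0,0,0]},{"grip":0.5,"delta_pos":[0.9,0.9,0],"rotation":[0,0,0]}]'
python3 -c "
from h import *
for n in('top','scene'): cv2.imwrite(f'pics/{n}7.png',ctrl.snapshot(n)['color'][:,:,::-1])
a=cv2.resize(cv2.imread('pics/top7.png')[140:320,160:340],(400,400),interpolation=2);b=cv2.resize(cv2.imread('pics/scene7.png')[230:410,240:420],(400,400),interpolation=2);cv2.imwrite('pics/j7.png',np.hstack([a,b]))"
```

```text
clock: 34.7
tool_pos: [0.668, 0.2998, 0.262]
orientation: [179.6, 0.1, -45.0]
force: [1.2, 0.2, 0.8]
opening: 0.043
gripper_force: 0.0
clock: 35.0
tool_pos: [0.632, 0.2044, 0.2658]
orientation: [180.0, 0.0, -45.1]
force: [0.7, 0.5, -0.1]
opening: 0.0435
gripper_force: 0.0
clock: 35.3
tool_pos: [0.5966, 0.1127, 0.2651]
orientation: [180.0, 0.0, -45.1]
force: [0.5, 1.2, 0.4]
opening: 0.0438
gripper_force: 0.0
clock: 35.6
tool_pos: [0.5687, 0.0142, 0.2648]
orientation: [180.0, 0.0, -45.2]
force: [0.8, 1.0, 0.6]
opening: 0.0437
gripper_force: 0.0
clock: 35.9
tool_pos: [0.5407, -0.0845, 0.2646]
orientation: [180.0, 0.0, -45.2]
force: [-0.0, -0.6, 0.4]
opening: 0.0436
gripper_force: 0.0
clock: 36.3
tool_pos: [0.5423, -0.2109, 0.2639]
orientation: [179.9, 0.0, -45.2]
force: [0.2, 0.1, -0.8]
opening: 0.0439
gripper_force: 0.0
```

View pics/j7.png

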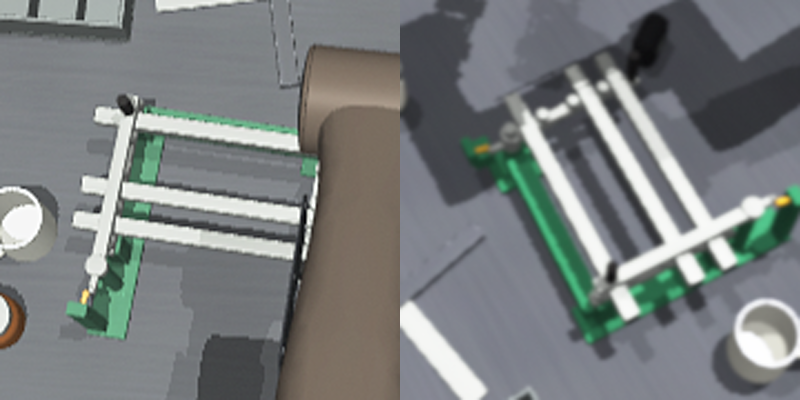

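The keeper lies over the tubes along the fixed rail, with its tail at (88,295) against the catch. I'll check its angle numerically.

```bash
python3 -c "
from h import *
T=ctrl.snapshot('top');S=ctrl.snapshot('scene')
k=180/400
X,e=tri(T,np.array((123,99))*k+(160,140),S,np.array((211,264))*k+(240,230));print('grip',X,e)
H,e=tri(T,np.array((96,264))*k+(160,140),S,np.array((352,205))*k+(240,230));print('hinge',H,e)
d=X-H;print(np.linalg.norm(d[:2]),np.degrees(np.arctan2(d[1],d[0]))+94.3, ctrl.get_obs()['force'])"
```

```text
grip [0.67230151 0.2997252  0.18755807] [array([-0.8,  0.6]), array([-1. , -0.3])]
hinge [0.47385316 0.31791796 0.14548209] [array([-0.8,  0.5]), array([-0.9, -0.3])]
0.19928050982125423 89.06204607054514 [-0.45362118  1.07545372 -0.05955264]
```

```bash
python3 -c "
from plant import ctrl
print(ctrl.close_job())"
```

```text
the job is handed in; nothing more can be done
None
```

I handed the job in: the support arm and keeper bar are both home in their catches, and all three tubes lie down in their slots; the hand-in call returned no verdict.

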